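# Ease the cap catcher off its barbed hook and stand it in the tray

## Task

Take the steel bottle-cap catcher off its barbed hook without straining the hook: raise it, tip its top back towards the post until its eye is square to the sloping prong, and ease it out over the barb by feel, never forcing it. Then set it down gently, upright near the middle of the shallow aluminium tray, and let go. Leave the other things on the sill where they are.

Things in the scene. Friction and masses are not known exactly. Their poses are not given: they have to be found in the camera images.
- hook: Fixed dark-steel hook on a slim post. Origin on the sill below the post's front face; x points out of that face, the way the hook points; z up. Post 24 mm wide (y), 14 thick (x -14 to 0), top at z 155; foot plate x -75 to 35, 80 wide, 10 high. The hook is a round bar 8 thick in the plane y = 0: a level seat, then a prong sloping up and out, with a barb on top.
- seat (a point): Middle of the hook's level seat (axis of the bar, x 6, z 145 mm in the hook's frame; the seat runs from x 0 to 12). The catcher's eye hangs here. The prong beyond is springy: it turns about the bend with 4 N m/rad (8 N per mm at the barb tip, 3 N per mm at its end). A force above 12 N between catcher and hook strains it.
- seat_end (a point): The bend, on the bar's axis (x 12, z 145 in the hook's frame). From here the straight prong, 38 mm long, slopes up and out by 0.24 to 0.62 rad: another slope each time, not reported (see or feel it). A barb 4 thick leaves its top 34 from the bend and leans back to the post; barb tip 22 from the bend along the prong, its top 11 above the axis: 15 high with the bar.
- catcher: Loose steel bottle-cap catcher, 0.2 to 0.31 kg, hung by its eye on the seat, back to the post. Origin: bottom of the back plate, mid thickness; x out of the plate (away from the post), z up. Plate 8 mm thick (x -4 to 4), 40 wide, up to z 112. In front an open-topped box, x 4 to 46, 64 wide, 60 high. Flat underside.
- eye (a point): Centre of the catcher's eye, z 90.5 mm in the catcher's frame (same axes): a closed window through the plate, 22 wide (y), 17 high (z 82 to 99); the hook passes through it along x. With the plate upright it is too low for bar and barb; with the plate square to the prong, and the bar at the bottom of the window, 2 mm of play remain over the barb.
- tab (a point): Middle of the catcher's grip tab, where to take it: z 150 mm in the catcher's frame (same axes). Tab 12 thick (x), 30 wide (y), z 112 to 168.
- foot (a point): Centre of the catcher's flat underside, x 21, z 0 in the catcher's frame.
- tray: Fixed shallow aluminium tray, 130 (x) by 140 (y), 14 high, walls 4. Origin at the centre of its underside.
- tray_in (a point): Centre of the tray's inner floor, 4 to 5 mm above the sill.
- mug: Navy ceramic mug, 82 across, 92 high, standing on the sill; origin at the centre of its underside. Bystander.
- pot_base: Aluminium espresso pot base, 94 across, 85 high; origin at the centre of its underside. Bystander.
- jar_gripper: Red silicone jar gripper, a cone 84 across, 38 high; origin at the centre of its underside. Bystander.
- herb_keeper: Clear plastic herb keeper with a white snap lid, 80 by 80, 113 high; origin at the centre of its underside. Bystander.
Not all that is in view belongs to the job. There is more than one size of the catcher; the job needs the larger.

How it is judged:
By the outcome, as a careful person would: the job done as asked, in the order asked, and still so for the second after the job is handed in, with the robot touching nothing.
It also fails if it takes over 67 s, if anything falls off the work surface, if the arm or the gripper's body presses on something with over 40 N, if the wrist force passes 120 N, or if a joint passes its speed limit or range.

## Robot

A 6-joint arm with a two-finger parallel gripper is mounted at the origin on the work surface. World frame = base frame: x ahead of the robot, y to its left, z up, the work surface at z = 0. Lengths are in m, angles in rad, forces in N, time in s.
With the tool pointing down it reaches from about 0.225 to 0.725 m from the base axis. Payload 3.1 kg.
Tool frame: the origin (TCP) lies midway between the tips of the shut fingers; the grasp point (between the pads) lies arm.grip_depth behind it (arm.grip_depth is the distance from the TCP to the grasp point, in m); z points along the fingers, y is the direction in which the jaws open and shut (so a half turn about z gives the same grasp; the last joint's range is limited). The gripper opens to 85 mm and grips with 20 to 120 N. Pads are 22 mm wide; open, the fingers measure 114 mm over their backs; the gripper's body (76 mm by 85 mm) begins 54 mm behind the grasp point. The pads swing forward as they close: fully open they stand 13 mm farther back than shut.
Start: joints at [1.211, 0.048, 0.099, 1.622, 0, 1.443], TCP at [0.121, 0.511, 0.231] pointing down, gripper open.
Joint ranges: [-2.91, 2.91], [-0.99, 1.94], [-1.21, 1.42], [-2.12, 2.29], [-1.49, 1.47], [-3.14, 3.14]. Speed limits (rad/s): [2.79, 2.79, 3.14, 3.14, 3.14, 3.14].

## Interface

Orientations are given as a unit quaternion [w, x, y, z].
In Python, from cell import sensors, imaging, job, arm gives the robot as it stands.
- The arm moves only by the tool arm_command, never from a script. Its argument "moves" is a list that holds one entry, the list of rows, each a list of 7 numbers: the shift along the tool's x, y, z in cm, then the turn, a rotation vector about the tool's x, y, z in rad, then the gripper command: -1 is shut, 1 is fully open, values between are in proportion. In form: [[[tx, ty, tz, wx, wy, wz, gripper], ...]]. A call has 1 to 20 rows; each row is the pose to reach, as a shift and turn from the pose measured when the call began, along the tool's axes at that moment; what a row does not reach only later rows make up. A row lasts 1/12 s, in which the tool goes at most 41.7 mm and 7.16 degrees, less where a joint would pass 70% of its speed; a pose out of reach is approached as far as the arm can. A call with a gripper value outside its range is refused whole. The fingers move at their own pace and stop on an object; the grip force is fixed at half the most. Time passes only in rows, so rows that repeat a pose let the fingers close. It gives the time, the measured TCP pose, the force and the opening at its end, in the units of the state.
- sensors.observe(): the state, without advancing time (a new reading comes with each control period).
- imaging.grab_frame(name): name is "scene" or "top"; returns a dict with "frame" (480x640x3 uint8, red, green, blue), "mtx" (3x3 intrinsics, pixels), "R" (3x3) and "t" (3): a world point X has camera coordinates R X + t. Camera axes: x right, y down, z forward; pixel columns grow to the right and rows downward; lengths in m; the calibration is good to about 2 mm. A picture is of the moment at which its call begins. There is no depth.
- job.sign_off(): hands the job in, once; it reports no verdict.
The state is a dict: "clock": time; "joint_positions": joint angles; "qd": joint speeds; "joint_efforts": joint torques, N m; "ee_pos": TCP position; "ee_rot": TCP orientation; "wrist_force": force on the tool from outside, world axes, zero at the start; "ft_torque": the same for the moment, N m; "width": finger opening in m.
Only numpy, scipy, OpenCV 4.12 (cv2) and the standard library are available. Lean on these libraries where they do the work, as an engineer would, in place of code of your own. Each camera call takes 0.05 s, during which the arm holds its last target.

## Working session

There is one attempt and no reset: what is moved stays moved. The work goes in short steps, Python scripts to look and compute and a tool call to move; the robot and the scene stay as the last step left them, time stands still between calls to the robot, and variables do not carry over. Pictures are saved under pics/ and viewed, and the job is handed in when it is done.

Besides the shell and the picture viewer there is one more tool, called after ">>>" as name(argument=value, ...), one argument or row to a line, values as JSON. arm_command: Moves the arm, as the interface text tells. Its arguments: {"type":"object","properties":{"moves":{"type":"array"}},"required":["moves"]}

```bash
ls; mkdir -p pics
python3 - <<'E'
from cell import sensors, imaging, job, arm
import cv2,json
s=sensors.observe(); print(s); print(arm.grip_depth)
for n in ("scene","top"):
    f=imaging.grab_frame(n); cv2.imwrite(f"pics/{n}0.png",f["frame"][:,:,::-1]); print(n,f["mtx"],f["R"],f["t"])
E
```

```text
pics
{'clock': 0.0, 'joint_positions': array([1.21115307e+00, 4.87332632e-02, 9.75481796e-02, 1.62202678e+00,
       3.30537447e-06, 1.44298148e+00]), 'qd': array([-1.17496859e-03, -2.64569827e-05,  6.20035659e-04,  4.49645471e-04,
       -8.30482331e-04,  1.66434437e-04]), 'joint_efforts': array([-1.04547462e-04, -3.38777232e+01,  3.20016181e+01,  2.01231020e-02,
       -1.55521179e-04,  5.24861221e-06]), 'ee_pos': array([0.12041446, 0.51034694, 0.2301014 ]), 'ee_rot': array([-2.93066408e-04,  1.15654725e-01,  9.93288742e-01, -1.17167419e-03]), 'wrist_force': array([ 0.41595612, -0.4215374 ,  0.41127551]), 'ft_torque': array([-0.03479369,  0.01558311, -0.03400805]), 'width': 0.08558468565876759}
0.0187
scene [[557.18335435   0.         333.42261067]
 [  0.         557.18335435 238.0331667 ]
 [  0.           0.           1.        ]] [[-0.82716128  0.56195658 -0.00300287]
 [ 0.47102465  0.69038159 -0.54909839]
 [-0.30649633 -0.45560735 -0.83575232]] [ 0.48692225 -0.21656642  1.55872965]
top [[503.47740207   0.         324.45244422]
 [  0.         503.47740207 238.39540227]
 [  0.           0.           1.        ]] [[ 0.08544533 -0.99633148  0.00476195]
 [-0.97616199 -0.08467076 -0.19984651]
 [ 0.19951657  0.01242752 -0.97981564]] [-0.05300074  0.60097631  0.97067674]
```

View pics/scene0.png

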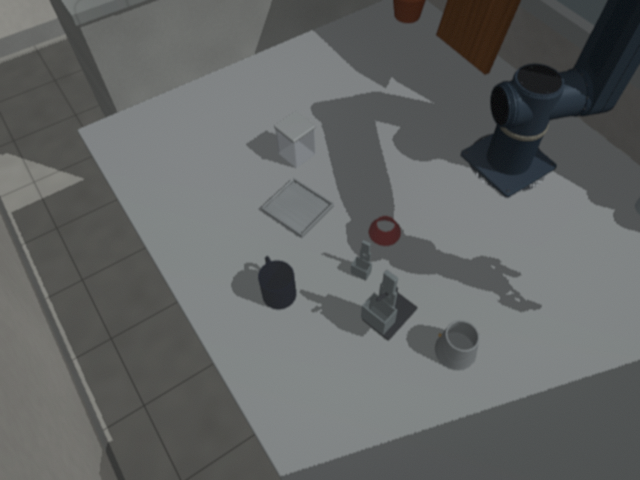

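View pics/top0.png

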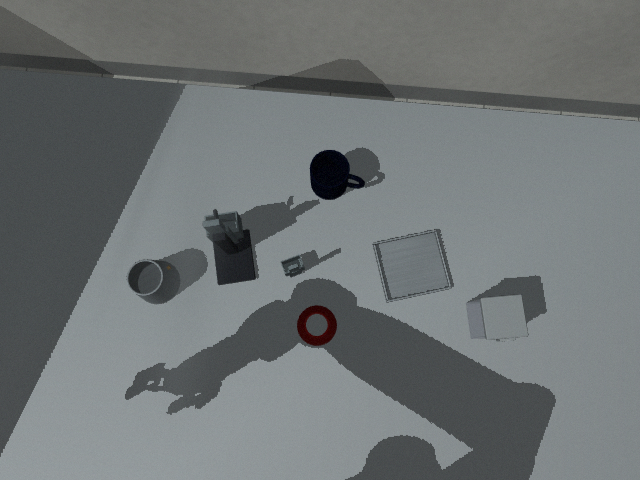

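The scene shows two catchers. The large one hangs on the hook post with the dark foot plate, at scene (383,302) and top (225,228). The small one stands free at scene (362,262) and top (292,265). The large hung one fits the description. The tray is at scene (297,206) and top (413,265). I'll check both in enlarged crops.

Run:
```python
import cv2,numpy as np
a=cv2.imread("pics/scene0.png")[235:345,330:430]; b=cv2.imread("pics/top0.png")[195:295,180:320]
a=cv2.resize(a,None,fx=5,fy=5,interpolation=cv2.INTER_CUBIC); a=cv2.convertScaleAbs(a,alpha=1.6)
b=cv2.resize(b,None,fx=5,fy=5,interpolation=cv2.INTER_CUBIC); b=cv2.convertScaleAbs(b,alpha=1.6)
cv2.imwrite("pics/c1.png",a);cv2.imwrite("pics/c2.png",b)
```

```text
(no output)
```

View pics/c1.png

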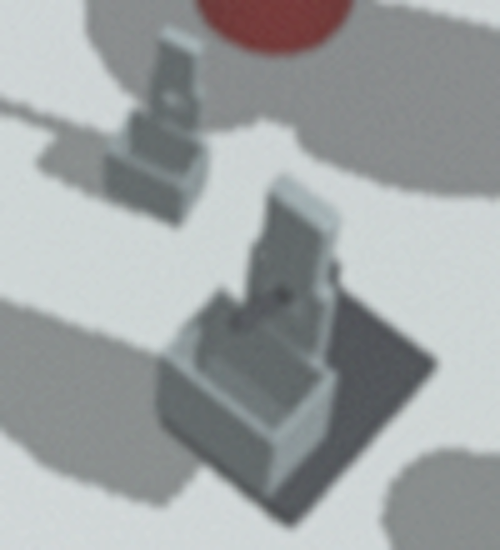

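View pics/c2.png

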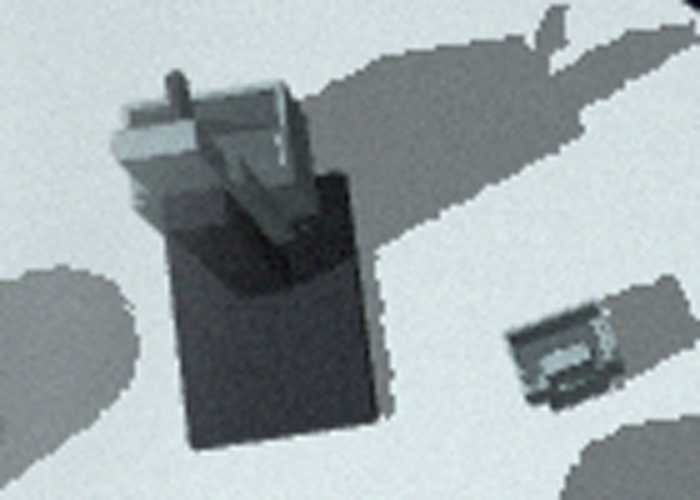

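The enlarged crops confirm it: the large catcher hangs on the barbed hook. In the top crop its tab top is near (155,140), i.e. full-frame (211,223). The small one is half the size and free-standing, so I'll leave it. Next I'll measure the foot plate, tab and tray.

```bash
cat > h.py <<'E'
import numpy as np,cv2
from cell import sensors, imaging, job, arm
def ray(f,uv):
    d=np.linalg.inv(f["mtx"])@np.array([uv[0],uv[1],1.]); return -f["R"].T@f["t"], f["R"].T@d
def onz(f,uv,z):
    c,d=ray(f,uv); return c+d*(z-c[2])/d[2]
def onplane(f,uv,p,n):
    c,d=ray(f,uv); return c+d*(np.dot(p-c,n)/np.dot(d,n))
def proj(f,X):
    p=f["mtx"]@(f["R"]@np.asarray(X)+f["t"]); return p[:2]/p[2]
E
python3 - <<'E'
from h import *
t=imaging.grab_frame("top"); s=imaging.grab_frame("scene")
for n,f,roi in(("top",t,(190,215,280,300)),("scene",s,(350,260,430,350))):
    hsv=cv2.cvtColor(f["frame"],cv2.COLOR_RGB2HSV)
    m=((hsv[...,2]<75)).astype(np.uint8); mm=np.zeros_like(m); x0,y0,x1,y1=roi; mm[y0:y1,x0:x1]=m[y0:y1,x0:x1]
    k,l,st,c=cv2.connectedComponentsWithStats(mm); i=1+st[1:,4].argmax(); mm=(l==i).astype(np.uint8)
    cs,_=cv2.findContours(mm,0,1); c=max(cs,key=cv2.contourArea)
    a=cv2.approxPolyDP(c,2,True)[:,0]; 
    print(n); 
    for p in a: print(p,onz(f,p,.01).round(4))
# tray
for n,f in(("top",t),("scene",s)):
    g=cv2.cvtColor(f["frame"],cv2.COLOR_RGB2GRAY)
    x0,y0,x1,y1=(360,215,465,315) if n=="top" else (250,170,345,245)
    cv2.imwrite(f"pics/tray_{n}.png",cv2.convertScaleAbs(cv2.resize(g[y0:y1,x0:x1],None,fx=6,fy=6,interpolation=cv2.INTER_CUBIC),alpha=1.5))
    x0,y0,x1,y1=(195,195,265,295) if n=="top" else (355,260,425,345)
    cv2.imwrite(f"pics/hk_{n}.png",cv2.convertScaleAbs(cv2.resize(f["frame"][y0:y1,x0:x1,::-1],None,fx=6 if n=="top" else 7,fy=6 if n=="top" else 7,interpolation=cv2.INTER_CUBIC),alpha=2))
print("tray ctr guess",onz(t,(413,265),.014),onz(s,(297,206),.014))
print("tabtop",onz(t,(211,223),.218), "cams",-t["R"].T@t["t"],-s["R"].T@s["t"])
E
```

```text
top
[206 217] [0.6386 0.2594 0.01  ]
[218 218] [0.6387 0.2332 0.01  ]
[220 224] [0.6258 0.2272 0.01  ]
[206 227] [0.6166 0.2564 0.01  ]
[214 245] [0.5788 0.2341 0.01  ]
[218 283] [0.4985 0.2152 0.01  ]
[254 279] [0.5134 0.1405 0.01  ]
[249 229] [0.6202 0.1635 0.01  ]
[242 229] [0.6189 0.1785 0.01  ]
[239 215] [0.6493 0.1887 0.01  ]
[236 228] [0.62   0.1917 0.01  ]
[234 215] [0.6483 0.1995 0.01  ]
scene
[399 294] [0.5124 0.1639 0.01  ]
[395 304] [0.5363 0.1794 0.01  ]
[398 310] [0.54   0.1956 0.01  ]
[395 322] [0.5644 0.2158 0.01  ]
[384 334] [0.6031 0.2253 0.01  ]
[383 324] [0.5901 0.2043 0.01  ]
[362 308] [0.6062 0.1443 0.01  ]
[362 319] [0.6225 0.1671 0.01  ]
[387 339] [0.6048 0.2387 0.01  ]
[416 307] [0.5006 0.2132 0.01  ]
tray ctr guess [ 0.57165707 -0.19273584  0.014     ] [ 0.57533    -0.18901819  0.014     ]
tabtop [0.58147031 0.19572751 0.218     ] cams [ 0.39751281 -0.01398429  1.07143966] [0.98251627 0.58605299 1.18525782]
```

View pics/hk_top.png

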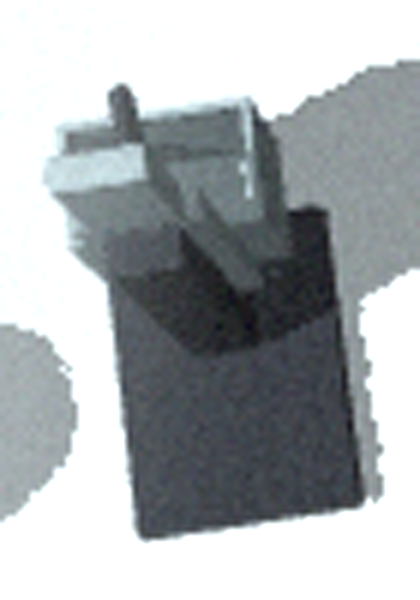

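View pics/hk_scene.png

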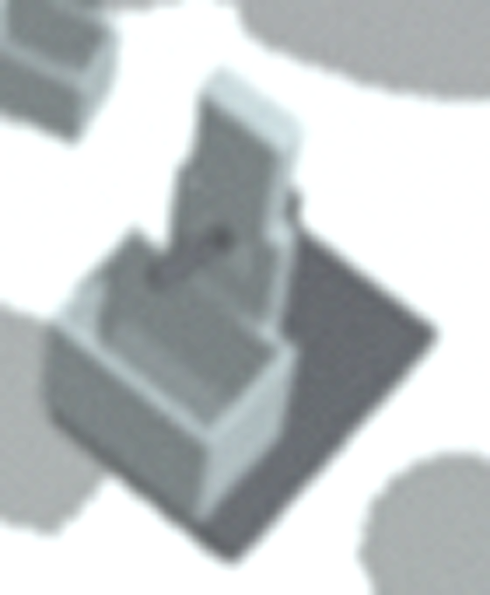

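View pics/tray_top.png

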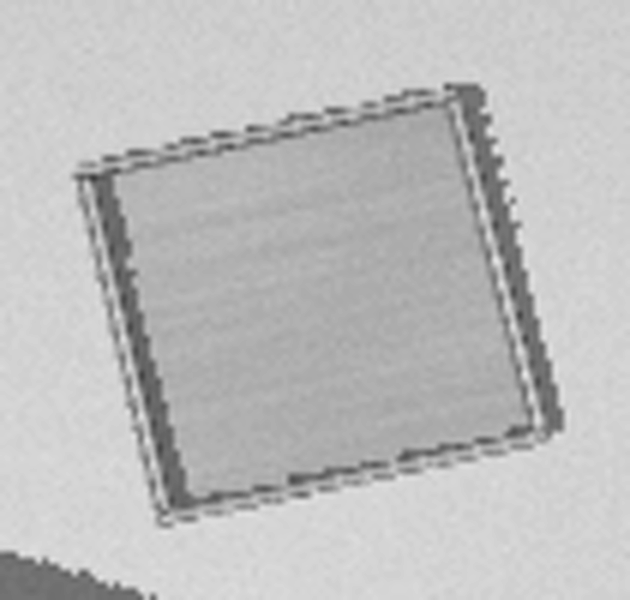

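View pics/tray_scene.png

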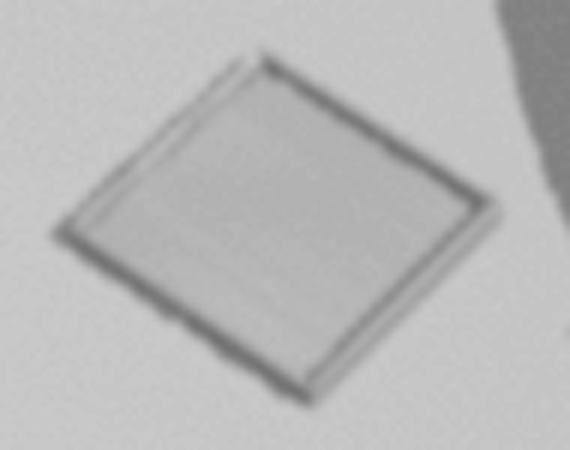

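Run:
```python
from h import *
t=imaging.grab_frame("top"); s=imaging.grab_frame("scene")
T=lambda x,y:(195+(x-2.5)/6,195+(y-2.5)/6); S=lambda x,y:(355+(x-3)/7,260+(y-3)/7)
P={'TBL':(t,T(140,542),(-75,40)),'TBR':(t,T(364,505),(-75,-40)),'TFR':(t,T(325,206),(35,-40)),'SBL':(s,S(440,332),(-75,40)),'SFL':(s,S(235,565),(35,40))}
A=[];B=[]
for k,(f,uv,h) in P.items():
    w=onz(f,uv,.01); print(k,w.round(4)); A.append(h);B.append(w[:2])
A=np.array(A)/1e3;B=np.array(B)
# rigid fit
a=A-A.mean(0);b=B-B.mean(0);th=np.arctan2((a[:,0]*b[:,1]-a[:,1]*b[:,0]).sum(),(a*b).sum())
R=np.array([[np.cos(th),-np.sin(th)],[np.sin(th),np.cos(th)]]);o=B.mean(0)-R@A.mean(0)
print("hook yaw",th,"o",o,"resid mm",((B-(A@R.T+o))*1e3).round(1))
ex=np.array([*R[:,0],0]);ey=np.array([*R[:,1],0]);O=np.array([*o,0])
np.savez("hook.npz",O=O,ex=ex,ey=ey)
hk=lambda w:(np.array([(w-O)@ex,(w-O)@ey,w[2]])*1e3).round(1)
print("prong tip top",hk(onplane(t,T(120,88),O,ey)),"scene",hk(onplane(s,S(150,278),O,ey)),"scene root",hk(onplane(s,S(222,238),O,ey)))
for n,uv in(("tabTL",T(45,190)),("tabTL2",T(57,155)),("tabTR2",T(143,147)),("tabTR",T(150,182))): print(n,hk(onz(t,uv,.218)))
for n,uv in(("sF1",S(203,98)),("sF2",S(292,152)),("sB1",S(222,66)),("sB2",S(301,132))): print(n,hk(onz(s,uv,.218)))
for th2 in (.24,.43,.62):
    X=lambda l,h:O+ex*(.012+l*np.cos(th2)-h*np.sin(th2))+np.array([0,0,.145+l*np.sin(th2)+h*np.cos(th2)])
    for l,h in((0,0),(.038,0),(.022,.011)): print(th2,l,(proj(t,X(l,h))-195)*6+2.5,(proj(s,X(l,h))-[355,260])*7+3)
c=[onz(t,(360+(x-2.5)/6,215+(y-2.5)/6),.014) for x,y in((78,172),(458,88),(550,437),(163,522))];print("tray",np.array(c).round(4),np.mean(c,0))
c=[onz(s,(250+(x-2.5)/6,170+(y-2.5)/6),.014) for x,y in((58,232),(255,52),(498,205),(305,400))];print("tray s",np.array(c).round(4),np.mean(c,0))
```

```text
TBL [0.4944 0.2148 0.01  ]
TBR [0.5142 0.1379 0.01  ]
TFR [0.6203 0.164  0.01  ]
SBL [0.4978 0.215  0.01  ]
SFL [0.6045 0.2427 0.01  ]
hook yaw 0.23725761090183137 o [0.57827055 0.19440922] resid mm [[-1.5 -0.8]
 [-0.6 -0. ]
 [-1.4  0.3]
 [ 1.8 -0.6]
 [ 1.7  1.1]]
prong tip top [ 40.8   0.  171.4] scene [ 46.   -0.  171.6] scene root [  9.9   0.  145.3]
tabTL [ -0.   16.4 218. ]
tabTL2 [  9.8  11.9 218. ]
tabTR2 [  8.5 -13.  218. ]
tabTR [ -2.2 -13.8 218. ]
sF1 [ 12.  -12.4 218. ]
sF2 [  8.7  17.3 218. ]
sB1 [ 2.00e-01 -1.50e+01  2.18e+02]
sB2 [  2.   15.2 218. ]
0.24 0 [147.47446955 197.36890474] [217.46302546 243.15230689]
0.24 0.038 [128.76422569  77.46306942] [140.02998807 312.00048645]
0.24 0.022 [130.55457718 127.69947198] [181.07659242 260.17535327]
0.43 0 [147.47446955 197.36890474] [217.46302546 243.15230689]
0.43 0.038 [125.08070359  79.0611487 ] [146.60587804 296.09692368]
0.43 0.022 [129.56529531 135.52080861] [189.09035619 247.51088476]
0.62 0 [147.47446955 197.36890474] [217.46302546 243.15230689]
0.62 0.038 [122.16148703  85.0121451 ] [155.85067107 278.11710007]
0.62 0.022 [129.2261999  145.67368981] [198.1592103  234.66501978]
tray [[ 0.6112 -0.1041  0.014 ]
 [ 0.6536 -0.238   0.014 ]
 [ 0.531  -0.2754  0.014 ]
 [ 0.4897 -0.1419  0.014 ]] [ 0.57137635 -0.18985789  0.014     ]
tray s [[ 0.6605 -0.2384  0.014 ]
 [ 0.5366 -0.2757  0.014 ]
 [ 0.4944 -0.1426  0.014 ]
 [ 0.6187 -0.1038  0.014 ]] [ 0.57755543 -0.19011578  0.014     ]
```

The prong tip reads about hook (41–46, 0, 171) in both views, so the slope is about 0.58–0.62. The tab centre is about hook (6,0,200), and the tray is about (0.5745,-0.190). I'll approach above the tab.

```bash
cat >> h.py <<'E'
from scipy.spatial.transform import Rotation as Ro
_h=np.load("hook.npz"); O,ex,ey=_h["O"],_h["ex"],_h["ey"]; ez=np.array([0,0,1.])
def pose():
    s=sensors.observe(); q=s["ee_rot"]; return s["ee_pos"],Ro.from_quat([q[1],q[2],q[3],q[0]])
def hook2w(p): p=np.asarray(p)/1e3; return O+ex*p[0]+ey*p[1]+ez*p[2]
def w2hook(w): return np.array([(w-O)@ex,(w-O)@ey,w[2]])*1e3
def toolR(tilt,yaw=None):
    # tool y = hook y, tool z down tipped outward (+ex) by tilt
    x,y=(ex,ey) if yaw is None else (np.array([np.cos(yaw),np.sin(yaw),0]),np.array([-np.sin(yaw),np.cos(yaw),0]))
    z=-np.cos(tilt)*ez+np.sin(tilt)*x
    return Ro.from_matrix(np.column_stack([np.cross(y,z),y,z]))
def move(pw,R):
    p,Rc=pose(); print("shift cm",(Rc.inv().apply(pw-p)*100).round(2),"rot",(Rc.inv()*R).as_rotvec().round(3))
def show():
    s=sensors.observe(); p,R=pose(); z=R.as_matrix()[:,2]
    print("t",round(s["clock"],2),"tcp hook mm",w2hook(p).round(1),"tilt",round(np.arctan2(z@ex,-z[2]),3),"F hook",np.round([s["wrist_force"]@ex,s["wrist_force"]@ey,s["wrist_force"][2]],2),"T",s["ft_torque"].round(2),"w",round(s["width"]*1e3,1),"q",s["joint_positions"].round(2))
E
python3 - <<'E'
from h import *
show(); move(hook2w([6,0,250]),toolR(0))
E
```

```text
t 0.3 tcp hook mm [-370.5  415.1  230.9] tilt -0.0 F hook [ 0.21 -1.16  0.26] T [ 0.01 -0.03 -0.03] w 85.5 q [1.21 0.05 0.1  1.62 0.   1.44]
shift cm [-52.35 -20.    -1.9 ] rot [-0.001 -0.    -0.469]
```

>>> arm_command(
  moves=[
    [[-10,-4,-1.9,0,0,-0.1,1],[-30,-12,-1.9,0,0,-0.3,1],[-52.4,-20,-1.9,0,0,-0.47,1],[-52.4,-20,-1.9,0,0,-0.47,1],[-52.4,-20,-1.9,0,0,-0.47,1],[-52.4,-20,-1.9,0,0,-0.47,1],[-52.4,-20,-1.9,0,0,-0.47,1],[-52.4,-20,-1.9,0,0,-0.47,1],[-52.4,-20,-1.9,0,0,-0.47,1],[-52.4,-20,-1.9,0,0,-0.47,1],[-52.4,-20,-1.9,0,0,-0.47,1],[-52.4,-20,-1.9,0,0,-0.47,1],[-52.4,-20,-1.9,0,0,-0.47,1],[-52.4,-20,-1.9,0,0,-0.47,1],[-52.4,-20,-1.9,0,0,-0.47,1],[-52.4,-20,-1.9,0,0,-0.47,1],[-52.4,-20,-1.9,0,0,-0.47,1],[-52.4,-20,-1.9,0,0,-0.47,1],[-52.4,-20,-1.9,0,0,-0.47,1],[-52.4,-20,-1.9,0,0,-0.47,1]],
  ],
)

```text
clock: 1.97
ee_pos: [0.5837, 0.1968, 0.2508]
ee_rot: [0.0, -0.12, 0.993, -0.0]
wrist_force: [0.5, 0.6, -0.2]
width: 0.0854
```

Run:
```python
from h import *
show(); move(hook2w([6,0,182]),toolR(0))
f=imaging.grab_frame("scene"); cv2.imwrite("pics/s1.png",cv2.convertScaleAbs(cv2.resize(f["frame"][200:360,300:460,::-1],None,fx=3.7,fy=3.7,interpolation=cv2.INTER_CUBIC),alpha=1.5))
```

```text
t 1.97 tcp hook mm [  5.9   1.1 250.8] tilt 0.0 F hook [ 0.59  0.5  -0.17] T [ 0.02 -0.02  0.05] w 85.4 q [ 0.22  0.3   0.42  1.69 -0.   -0.02]
shift cm [-0.01 -0.1   6.88] rot [-0.001  0.     0.003]
```

View pics/s1.png

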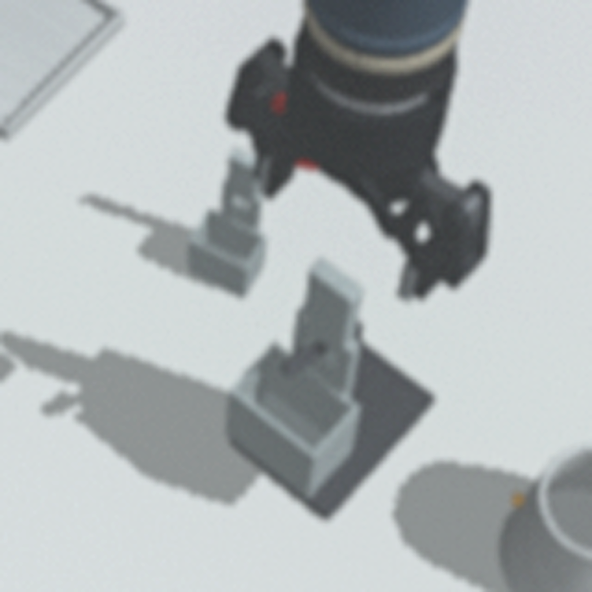

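The open fingers straddle the tab, whose top is at crop (335,275), with the rest clear. I'll descend, then close.

>>> arm_command(
  moves=[
    [[0,-0.1,2,0,0,0,1],[0,-0.1,4,0,0,0,1],[0,-0.1,5.5,0,0,0,1],[0,-0.1,6.5,0,0,0,1],[0,-0.1,6.9,0,0,0,1],[0,-0.1,6.9,0,0,0,1],[0,-0.1,6.9,0,0,0,1]],
  ],
)

```text
clock: 2.6
ee_pos: [0.5842, 0.1959, 0.1825]
ee_rot: [0.001, -0.12, 0.993, -0.0]
wrist_force: [0.1, -1.0, 0.4]
width: 0.0854
```

Run:
```python
from h import *
show()
for n,r in (("scene",(340,240,430,345)),("top",(170,180,300,300))):
    f=imaging.grab_frame(n); cv2.imwrite(f"pics/{n}2.png",cv2.convertScaleAbs(cv2.resize(f["frame"][r[1]:r[3],r[0]:r[2],::-1],None,fx=5,fy=5,interpolation=cv2.INTER_CUBIC),alpha=1.7))
```

```text
t 2.6 tcp hook mm [6.100e+00 1.000e-01 1.825e+02] tilt 0.001 F hook [-0.16 -1.    0.4 ] T [-0.02  0.05  0.01] w 85.4 q [ 0.22  0.28  0.26  1.55 -0.   -0.03]
```

View pics/scene2.png

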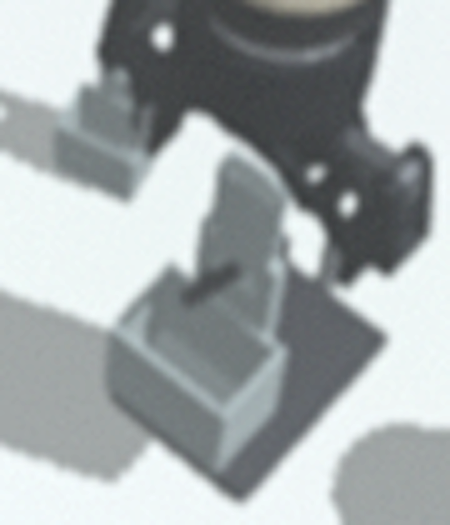

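View pics/top2.png

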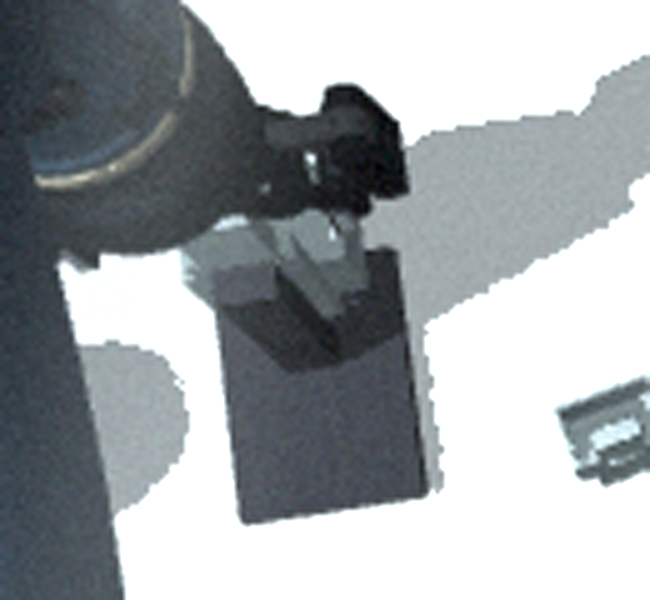

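>>> arm_command(
  moves=[
    [[0,0,0,0,0,0,0.2],[0,0,0,0,0,0,-0.1],[0,0,0,0,0,0,-0.3],[0,0,0,0,0,0,-0.5],[0,0,0,0,0,0,-1],[0,0,0,0,0,0,-1],[0,0,0,0,0,0,-1],[0,0,0,0,0,0,-1],[0,0,0,0,0,0,-1],[0,0,0,0,0,0,-1]],
  ],
)

```text
clock: 3.53
ee_pos: [0.585, 0.1959, 0.1836]
ee_rot: [0.002, -0.12, 0.993, -0.0]
wrist_force: [0.1, 0.3, 2.7]
width: 0.0292
```

Run:
```python
from h import *
show()
```

```text
t 3.53 tcp hook mm [ 6.900e+00 -1.000e-01  1.836e+02] tilt 0.004 F hook [0.13 0.28 2.73] T [-0.07  0.    0.02] w 29.2 q [ 0.21  0.28  0.27  1.55 -0.   -0.03]
```

Gripped at 29 mm wide. I'll raise about 4.5 mm to mid-window.

>>> arm_command(
  moves=[
    [[0,0,-0.1,0,0,0,-1],[0,0,-0.2,0,0,0,-1],[0,0,-0.3,0,0,0,-1],[0,0,-0.4,0,0,0,-1],[0,0,-0.45,0,0,0,-1],[0,0,-0.45,0,0,0,-1],[0,0,-0.45,0,0,0,-1]],
  ],
)

```text
clock: 4.12
ee_pos: [0.5848, 0.1959, 0.1879]
ee_rot: [0.002, -0.12, 0.993, -0.0]
wrist_force: [0.4, 0.3, -3.0]
width: 0.0291
```

Run:
```python
from h import *
show()
```

```text
t 4.12 tcp hook mm [ 6.700e+00 -1.000e-01  1.879e+02] tilt 0.003 F hook [ 0.47  0.15 -2.99] T [ 0.04 -0.2   0.02] w 29.1 q [ 0.21  0.28  0.28  1.56 -0.   -0.03]
```

>>> arm_command(
  moves=[
    [[0.05,0,0,0,0,0,-1],[0.1,0,0,0,0,0,-1],[0.1,0,0,0,0,0,-1]],
  ],
)

```text
clock: 4.37
ee_pos: [0.5842, 0.1958, 0.188]
ee_rot: [0.002, -0.12, 0.993, -0.0]
wrist_force: [1.8, -0.1, -4.3]
width: 0.0292
```

Run:
```python
from h import *
show()
```

```text
t 4.37 tcp hook mm [ 6.10e+00 -1.00e-01  1.88e+02] tilt 0.004 F hook [ 1.7  -0.49 -4.25] T [ 0.2  -0.59  0.05] w 29.2 q [ 0.21  0.28  0.27  1.56 -0.   -0.03]
```

Contact with the post is felt at TCP x≈6.5 mm in my frame, so the catcher's plate back is at hook x=0. That registers x, and the earlier seat contact registers z. Next I'll plan a clear path in the hook plane.

```bash
cat > plan.py <<'E'
from h import *
# catcher-frame coordinates of the TCP (mm) and offset of felt hook frame in my measured frame
D,E,H=1.0,1.5,133.6
def tcp_from_cat(eye,phi):
    # eye (x,z) true hook mm, phi tip back; up = (-sin,cos), out=(cos,sin)
    u=np.array([-np.sin(phi),np.cos(phi)]);o=np.array([np.cos(phi),np.sin(phi)])
    return np.array(eye)+u*(H-90.5)+o*D+np.array([E,0])
def eye_from_tcp(t,phi):
    u=np.array([-np.sin(phi),np.cos(phi)]);o=np.array([np.cos(phi),np.sin(phi)])
    return np.array(t)-np.array([E,0])-u*(H-90.5)-o*D
def hookpts(th):
    c,s=np.cos(th),np.sin(th); P=lambda l,h:np.array([12+l*c-h*s,145+l*s+h*c])
    seg=[((0,145),(12,145),4),((12,145),P(38,0),4),(P(33,4),P(24,9),2)]
    pts=[]
    for a,b,r in seg:
        a,b=np.array(a),np.array(b)
        n=int(np.hypot(*(b-a))/.5)+2
        for k in np.linspace(0,1,n): pts.append([*(a+(b-a)*k),r])
    post=[[x,155,0] for x in np.arange(-14,.1,.5)]+[[0,z,0] for z in np.arange(40,155,.5)]
    return np.array(pts),np.array(post)
def clear(eye,phi,th):
    u=np.array([-np.sin(phi),np.cos(phi)]);o=np.array([np.cos(phi),np.sin(phi)])
    h,p=hookpts(th); out=[]
    for q in (h,p):
        d=q[:,:2]-np.array(eye); X=d@o; Z=d@u+90.5
        def box(x0,x1,z0,z1):
            dx=np.maximum(np.maximum(x0-X,X-x1),0);dz=np.maximum(np.maximum(z0-Z,Z-z1),0)
            ins=np.minimum(np.minimum(X-x0,x1-X),np.minimum(Z-z0,z1-Z))
            return np.where(ins>0,-ins,np.hypot(dx,dz))-q[:,2]
        out.append(min(box(-4,4,0,82).min(),box(-4,4,99,112).min(),box(-6,6,112,168).min(),box(4,46,0,60).min()))
    return out # hook, post
def best(phi,th,eye0,r=3):
    b=None
    for x in np.arange(-r,r+.1,.5):
        for z in np.arange(-r,r+.1,.5):
            e=(eye0[0]+x,eye0[1]+z); c=min(clear(e,phi,th)); 
            if b is None or c>b[0]: b=(c,e)
    return b
E
python3 - <<'E'
from plan import *
show()
for th in(.5,.6):
  print("theta",th)
  # seat stage
  for phi,x in ((0,6),(0,9),(.1,10),(.2,12),(.3,14),(.4,16),(.5,18),(.6,20)):
    b=None
    for z in np.arange(140,165,.5):
        c=clear((x,z),phi,th)
        if b is None or min(c)>b[0]: b=(min(c),z,c)
    print(phi,x,"z",b[1],np.round(b[2],1))
E
```

```text
t 4.37 tcp hook mm [ 6.10e+00 -1.00e-01  1.88e+02] tilt 0.004 F hook [ 1.7  -0.49 -4.25] T [ 0.2  -0.59  0.05] w 29.2 q [ 0.21  0.28  0.27  1.56 -0.   -0.03]
theta 0.5
0 6 z 142.5 [2. 2.]
0 9 z 146.0 [3.5 5. ]
0.1 10 z 145.5 [3.7 5. ]
0.2 12 z 146.0 [3.5 6. ]
0.3 14 z 146.5 [3.7 6.9]
0.4 16 z 147.0 [3.9 7.6]
0.5 18 z 148.5 [4.3 8.7]
0.6 20 z 149.5 [3.9 9.3]
theta 0.6
0 6 z 142.5 [2. 2.]
0 9 z 146.0 [3.3 5. ]
0.1 10 z 146.0 [3.3 5.1]
0.2 12 z 146.0 [3.1 6. ]
0.3 14 z 147.0 [3.2 7. ]
0.4 16 z 148.0 [3.3 8. ]
0.5 18 z 149.0 [4.  8.9]
0.6 20 z 150.5 [ 4.5 10. ]
```

```bash
cat >> plan.py <<'E'
def row(eye,phi):
    t=tcp_from_cat(eye,phi); p,Rc=pose(); w=hook2w([t[0],0,t[1]]); 
    print((Rc.inv().apply(w-p)*100).round(2),(Rc.inv()*toolR(phi)).as_rotvec().round(3))
def where():
    s=sensors.observe();p,R=pose();z=R.as_matrix()[:,2];phi=np.arctan2(z@ex,-z[2]);t=w2hook(p)
    e=eye_from_tcp(t[[0,2]],phi); show(); print("eye",e.round(2),"y",t[1].round(2),"phi",phi.round(3)); return e,phi
E
python3 - <<'E'
from plan import *
where()
for w in((0,9,146),(.1,10,145.8),(.2,12,146),(.3,14,146.8),(.4,16,147.5),(.5,18,148.8),(.55,19,149.7)): row(w[1:],w[0])
E
```

```text
t 4.37 tcp hook mm [ 6.10e+00 -1.00e-01  1.88e+02] tilt 0.004 F hook [ 1.7  -0.49 -4.25] T [ 0.2  -0.59  0.05] w 29.2 q [ 0.21  0.28  0.27  1.56 -0.   -0.03]
eye [  3.8  144.86] y -0.08 phi 0.004
[-0.54  0.01 -0.11] [-0.001  0.004  0.003]
[-0.21  0.01 -0.08] [-0.001 -0.096  0.003]
[ 0.02  0.01 -0.05] [-0.001 -0.196  0.003]
[ 0.24  0.01 -0.03] [-0.    -0.296  0.003]
[0.45 0.01 0.04] [-0.    -0.396  0.003]
[0.64 0.01 0.08] [-0.    -0.496  0.003]
[0.73 0.01 0.1 ] [-0.    -0.546  0.003]
```

>>> arm_command(
  moves=[
    [[-0.3,0,-0.05,0,0,0,-1],[-0.54,0,-0.11,0,0,0,-1],[-0.54,0,-0.11,0,0,0,-1],[-0.4,0,-0.1,0,-0.05,0,-1],[-0.2,0,-0.08,0,-0.1,0,-1],[-0.2,0,-0.08,0,-0.1,0,-1],[-0.1,0,-0.06,0,-0.15,0,-1],[0.02,0,-0.05,0,-0.2,0,-1],[0.02,0,-0.05,0,-0.2,0,-1],[0.02,0,-0.05,0,-0.2,0,-1]],
  ],
)

```text
clock: 5.2
ee_pos: [0.5831, 0.1956, 0.1884]
ee_rot: [0.1, -0.119, 0.988, 0.012]
wrist_force: [0.5, 0.5, -2.6]
width: 0.0292
```

Run:
```python
from plan import *
where()
for w in((.3,14,146.8),(.4,16,147.5),(.5,18,148.8),(.55,19,149.7)): row(w[1:],w[0])
```

```text
t 5.2 tcp hook mm [  5.   -0.  188.4] tilt 0.202 F hook [ 0.6   0.4  -2.56] T [-0.08  0.35 -0.02] w 29.2 q [ 0.21  0.05  0.    1.32  0.   -0.03]
eye [ 11.15 145.92] y -0.03 phi 0.202
[ 0.13  0.   -0.02] [-0.    -0.098  0.003]
[0.34 0.   0.01] [ 0.    -0.198  0.003]
[0.54 0.   0.02] [ 0.    -0.298  0.003]
[0.63 0.   0.01] [ 0.    -0.348  0.003]
```

>>> arm_command(
  moves=[
    [[0.06,0,-0.02,0,-0.05,0,-1],[0.13,0,-0.02,0,-0.1,0,-1],[0.24,0,0,0,-0.15,0,-1],[0.34,0,0.01,0,-0.2,0,-1],[0.44,0,0.01,0,-0.25,0,-1],[0.54,0,0.02,0,-0.3,0,-1],[0.63,0,0.01,0,-0.35,0,-1],[0.63,0,0.01,0,-0.35,0,-1],[0.63,0,0.01,0,-0.35,0,-1]],
  ],
)

```text
clock: 5.95
ee_pos: [0.5765, 0.1939, 0.1863]
ee_rot: [0.269, -0.115, 0.956, 0.032]
wrist_force: [-0.2, 0.2, -3.4]
width: 0.0292
```

Run:
```python
from plan import *
where()
for n,r in (("scene",(330,230,430,345)),("top",(170,180,300,300))):
    f=imaging.grab_frame(n); cv2.imwrite(f"pics/{n}3.png",cv2.convertScaleAbs(cv2.resize(f["frame"][r[1]:r[3],r[0]:r[2],::-1],None,fx=5,fy=5,interpolation=cv2.INTER_CUBIC),alpha=1.8))
```

```text
t 5.95 tcp hook mm [-1.900e+00 -1.000e-01  1.863e+02] tilt 0.548 F hook [-0.19  0.23 -3.35] T [-0.24  0.9  -0.  ] w 29.2 q [ 0.21 -0.32 -0.45  0.9   0.02 -0.03]
eye [ 18.24 149.02] y -0.09 phi 0.548
```

View pics/scene3.png

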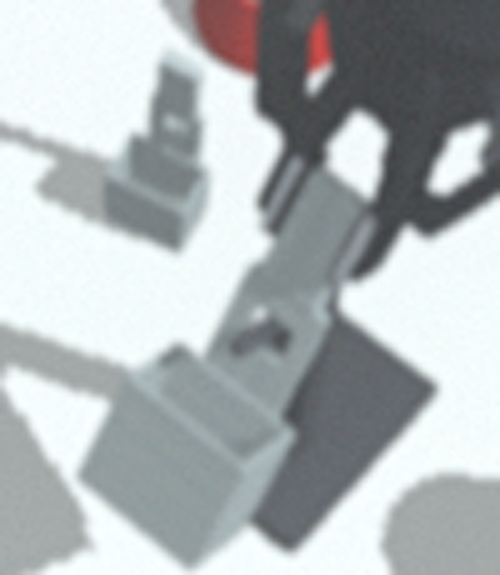

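View pics/top3.png

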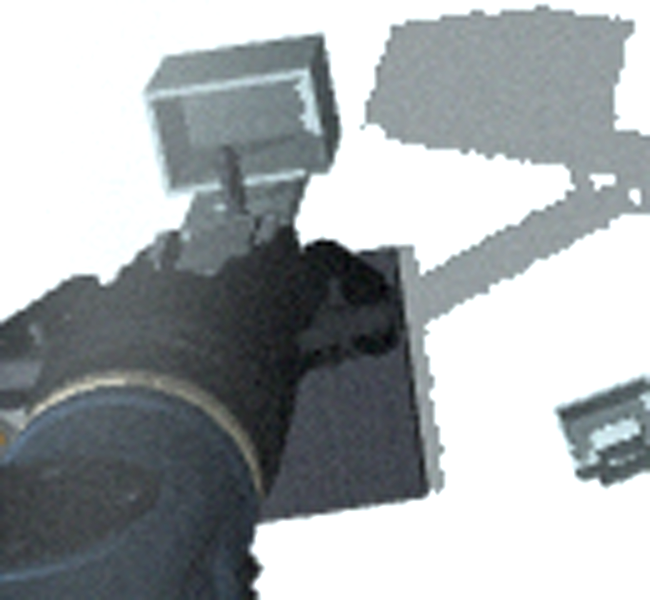

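The catcher is tipped about 0.55 rad, with the prong through the eye and visible near scene crop (255,335). I'll enlarge to measure the slope.

Run:
```python
from plan import *
ims=[]
for n,r in (("scene",(366,282,402,312)),("top",(196,196,232,236))):
    f=imaging.grab_frame(n); k=16 if n=="scene" else 14
    im=cv2.convertScaleAbs(cv2.resize(f["frame"][r[1]:r[3],r[0]:r[2],::-1],None,fx=k,fy=k,interpolation=cv2.INTER_CUBIC),alpha=1.8)
    for th,c in((.4,(0,0,255)),(.5,(0,200,0)),(.6,(255,0,0))):
        X=lambda l,h:hook2w([E+12+l*np.cos(th)-h*np.sin(th),0,145+l*np.sin(th)+h*np.cos(th)])
        for l,h in((0,0),(38,0),(22,11),(38,4),(38,-4)):
            p=((proj(f,X(l,h))-np.array(r[:2])+.5)*k).astype(int); cv2.circle(im,tuple(map(int,p)),3,c,-1)
    cv2.imwrite(f"pics/{n}4.png",im)
```

```text
(no output)
```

View pics/scene4.png

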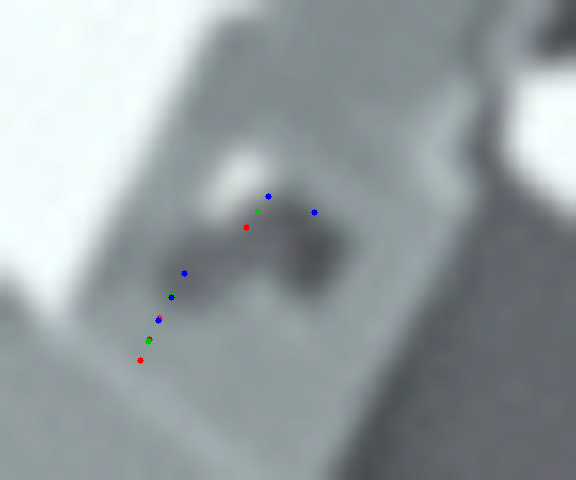

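View pics/top4.png

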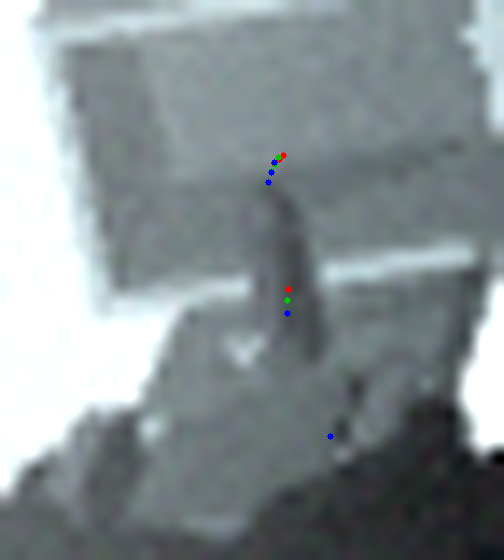

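Run:
```python
from plan import *
e,phi=where()
u=np.array([-np.sin(phi),np.cos(phi)]);o=np.array([np.cos(phi),np.sin(phi)])
for n,r in (("scene",(360,270,408,312)),):
    f=imaging.grab_frame(n); k=14
    im=cv2.convertScaleAbs(cv2.resize(f["frame"][r[1]:r[3],r[0]:r[2],::-1],None,fx=k,fy=k,interpolation=cv2.INTER_CUBIC),alpha=1.8)
    def dot(x,y,z,c):
        p=((proj(f,hook2w([x+E,y,z]))-np.array(r[:2])+.5)*k).astype(int); cv2.circle(im,tuple(map(int,p)),3,c,-1)
    for X,c in((4,(0,0,255)),(-4,(0,255,255))):
        for y in(-11,11):
            for z in(-8.5,8.5):
                q=e+o*X+u*z; dot(q[0],y,q[1],c)
    for y in(-20,20):
        q=e+o*4+u*21.5; dot(q[0],y,q[1],(255,0,255))
        q=e+o*4+u*(60-90.5); dot(q[0],y,q[1],(255,0,255))
    th=.6
    for l,h in((0,0),(38,0),(22,11),(38,4),(38,-4)): dot(12+l*np.cos(th)-h*np.sin(th),0,145+l*np.sin(th)+h*np.cos(th),(255,0,0))
    cv2.imwrite(f"pics/{n}5.png",im)
```

```text
t 6.15 tcp hook mm [  0.4  -0.2 188.9] tilt 0.553 F hook [ 0.54 -0.34 -1.83] T [-0.2   0.96  0.04] w 29.8 q [ 0.21 -0.32 -0.44  0.9   0.02 -0.03]
eye [ 20.74 151.69] y -0.18 phi 0.553
```

View pics/scene5.png

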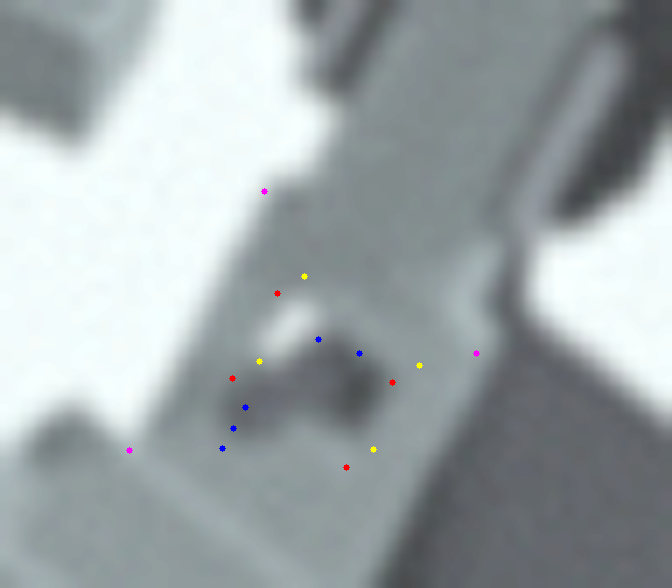

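>>> arm_command(
  moves=[
    [[0,0,0,0,0,0,-1]],
  ],
)

```text
clock: 6.28
ee_pos: [0.5791, 0.1944, 0.1891]
ee_rot: [0.271, -0.115, 0.955, 0.032]
wrist_force: [0.0, 1.0, -2.8]
width: 0.0292
```

Run:
```python
from plan import *
where()
```

```text
t 6.28 tcp hook mm [  0.8  -0.2 189.1] tilt 0.553 F hook [ 0.28  1.   -2.83] T [-0.21  1.02 -0.  ] w 29.2 q [ 0.2  -0.32 -0.44  0.9   0.02 -0.03]
eye [ 21.11 151.89] y -0.24 phi 0.553
```

>>> arm_command(
  moves=[
    [[0,0,0,0,0,0,-1],[0,0,0,0,0,0,-1]],
  ],
)

```text
clock: 6.45
ee_pos: [0.5798, 0.1945, 0.1897]
ee_rot: [0.271, -0.115, 0.955, 0.032]
wrist_force: [-0.3, -0.6, -2.6]
width: 0.0288
```

Run:
```python
from plan import *
where()
```

```text
t 6.45 tcp hook mm [  1.5  -0.3 189.7] tilt 0.553 F hook [-0.44 -0.47 -2.58] T [-0.19  0.93 -0.05] w 28.8 q [ 0.2  -0.32 -0.44  0.9   0.02 -0.03]
eye [ 21.76 152.54] y -0.29 phi 0.553
```

The TCP creeps slightly when holding, with no contact force, so I'll re-measure each step. The prong tip and window offsets in this crop (tip about (235,408)) point to a slope of about 0.60. I'll square the plate to 0.60 with the eye before the barb.

```bash
cat >> plan.py <<'E'
TH=0.60
def P(l,h,th=None):
    th=TH if th is None else th
    return np.array([12+l*np.cos(th)-h*np.sin(th),145+l*np.sin(th)+h*np.cos(th)])
def lh(e,th=None):
    th=TH if th is None else th; d=e-np.array([12,145]); return np.array([d@[np.cos(th),np.sin(th)],d@[-np.sin(th),np.cos(th)]])
def stat(W=2.7):
    e,phi=where(); s=sensors.observe(); F=np.array([s["wrist_force"]@ex,s["wrist_force"][2]+W])
    print("l,h",lh(e).round(2),"F along prong",round(F@[np.cos(TH),np.sin(TH)],2),"perp",round(F@[-np.sin(TH),np.cos(TH)],2))
E
python3 - <<'E'
from plan import *
stat(); print(clear(P(12,2),.6,.6)); row(P(12,2),.6)
E
```

```text
t 6.45 tcp hook mm [  1.5  -0.3 189.7] tilt 0.553 F hook [-0.44 -0.47 -2.58] T [-0.19  0.93 -0.05] w 28.8 q [ 0.2  -0.32 -0.44  0.9   0.02 -0.03]
eye [ 21.76 152.54] y -0.29 phi 0.553
l,h [12.31  0.71] F along prong -0.29 perp 0.35
[np.float64(2.5), np.float64(12.257602644965782)]
[ 0.24  0.03 -0.13] [ 0.001 -0.047  0.003]
```

>>> arm_command(
  moves=[
    [[0.12,0.03,-0.07,0,-0.02,0,-1],[0.24,0.03,-0.13,0,-0.047,0,-1],[0.24,0.03,-0.13,0,-0.047,0,-1],[0.24,0.03,-0.13,0,-0.047,0,-1],[0.24,0.03,-0.13,0,-0.047,0,-1],[0.24,0.03,-0.13,0,-0.047,0,-1]],
  ],
)

```text
clock: 6.95
ee_pos: [0.5772, 0.1942, 0.19]
ee_rot: [0.294, -0.114, 0.948, 0.035]
wrist_force: [-0.1, -0.7, -1.3]
width: 0.0293
```

Run:
```python
from plan import *
stat();row(P(12,3),.6)
```

```text
t 6.95 tcp hook mm [ -1.1   0.  190. ] tilt 0.601 F hook [-0.27 -0.6  -1.31] T [-0.2   0.98 -0.01] w 29.3 q [ 0.2  -0.37 -0.5   0.84  0.02 -0.03]
eye [ 20.98 153.86] y 0.01 phi 0.601
l,h [12.41  2.24] F along prong 0.56 perp 1.3
[ 0.04 -0.   -0.08] [0.001 0.001 0.003]
```

>>> arm_command(
  moves=[
    [[0,0,-0.05,0,0,0,-1],[0,0,-0.1,0,0,0,-1],[0,0,-0.1,0,0,0,-1]],
  ],
)

```text
clock: 7.2
ee_pos: [0.577, 0.194, 0.1913]
ee_rot: [0.294, -0.114, 0.948, 0.035]
wrist_force: [0.0, 0.1, -3.2]
width: 0.0291
```

Run:
```python
from plan import *
stat()
```

```text
t 7.2 tcp hook mm [-1.300e+00 -1.000e-01  1.913e+02] tilt 0.601 F hook [ 0.06  0.06 -3.23] T [-0.24  0.97 -0.07] w 29.1 q [ 0.2  -0.37 -0.5   0.84  0.02 -0.03]
eye [ 20.72 155.2 ] y -0.05 phi 0.601
l,h [12.96  3.49] F along prong -0.25 perp -0.48
```

>>> arm_command(
  moves=[
    [[0,0,-0.05,0,0,0,-1],[0,0,-0.1,0,0,0,-1],[0,0,-0.1,0,0,0,-1]],
  ],
)

```text
clock: 7.45
ee_pos: [0.5765, 0.1939, 0.1923]
ee_rot: [0.294, -0.114, 0.948, 0.035]
wrist_force: [-0.4, -0.9, -2.3]
width: 0.0291
```

Run:
```python
from plan import *
stat()
```

```text
t 7.45 tcp hook mm [ -1.8  -0.  192.3] tilt 0.602 F hook [-0.63 -0.79 -2.33] T [-0.25  1.02 -0.05] w 29.1 q [ 0.2  -0.37 -0.5   0.85  0.02 -0.03]
eye [ 20.26 156.24] y -0.05 phi 0.602
l,h [13.16  4.61] F along prong -0.31 perp 0.66
```

>>> arm_command(
  moves=[
    [[0,0,-0.05,0,0,0,-1],[0,0,-0.05,0,0,0,-1],[0,0,-0.05,0,0,0,-1]],
  ],
)

```text
clock: 7.7
ee_pos: [0.5763, 0.1939, 0.1928]
ee_rot: [0.294, -0.114, 0.948, 0.035]
wrist_force: [-1.1, 0.3, -3.2]
width: 0.0292
```

Run:
```python
from plan import *
stat()
```

```text
t 7.7 tcp hook mm [-2.100e+00 -1.000e-01  1.928e+02] tilt 0.602 F hook [-1.04  0.57 -3.22] T [-0.24  0.98 -0.03] w 29.2 q [ 0.2  -0.38 -0.5   0.85  0.02 -0.03]
eye [ 19.99 156.74] y -0.06 phi 0.602
l,h [13.23  5.18] F along prong -1.15 perp 0.16
```

>>> arm_command(
  moves=[
    [[0,0,-0.05,0,0,0,-1],[0,0,-0.05,0,0,0,-1],[0,0,-0.05,0,0,0,-1]],
  ],
)

```text
clock: 7.95
ee_pos: [0.5759, 0.1938, 0.1931]
ee_rot: [0.294, -0.114, 0.948, 0.035]
wrist_force: [0.5, 0.2, -3.1]
width: 0.0294
```

Run:
```python
from plan import *
stat()
```

```text
t 7.95 tcp hook mm [ -2.4  -0.  193.1] tilt 0.601 F hook [ 0.56  0.05 -3.13] T [-0.28  1.03 -0.  ] w 29.4 q [ 0.2  -0.38 -0.5   0.85  0.02 -0.03]
eye [ 19.62 156.95] y -0.05 phi 0.601
l,h [13.03  5.56] F along prong 0.22 perp -0.67
```

>>> arm_command(
  moves=[
    [[0,0,-0.05,0,0,0,-1],[0,0,-0.05,0,0,0,-1],[0,0,-0.05,0,0,0,-1]],
  ],
)

```text
clock: 8.2
ee_pos: [0.5757, 0.1937, 0.1932]
ee_rot: [0.294, -0.114, 0.948, 0.035]
wrist_force: [2.6, 0.2, -4.8]
width: 0.029
```

Run:
```python
from plan import *
stat()
```

```text
t 8.2 tcp hook mm [ -2.6  -0.  193.2] tilt 0.601 F hook [ 2.52 -0.45 -4.78] T [-0.17  0.74  0.  ] w 29.0 q [ 0.2  -0.38 -0.5   0.85  0.02 -0.03]
eye [ 19.41 157.11] y -0.04 phi 0.601
l,h [12.95  5.81] F along prong 0.9 perp -3.14
```

>>> arm_command(
  moves=[
    [[0,0,-0.05,0,0,0,-1],[0,0,-0.05,0,0,0,-1],[0,0,-0.05,0,0,0,-1]],
  ],
)

```text
clock: 8.45
ee_pos: [0.5755, 0.1937, 0.1933]
ee_rot: [0.294, -0.114, 0.948, 0.035]
wrist_force: [5.0, 1.2, -5.5]
width: 0.0294
```

Run:
```python
from plan import *
stat()
```

```text
t 8.45 tcp hook mm [-2.800e+00 -1.000e-01  1.933e+02] tilt 0.601 F hook [ 5.11  0.02 -5.5 ] T [-0.1   0.53 -0.02] w 29.4 q [ 0.2  -0.38 -0.5   0.85  0.02 -0.03]
eye [ 19.24 157.23] y -0.07 phi 0.601
l,h [12.88  6.01] F along prong 2.64 perp -5.19
```

Contact is clear at h≈5.8, with perp force −3 to −5 N. That offsets my h scale by about +1.2 mm. I'll back off and touch again nearer the bend to check the slope.

>>> arm_command(
  moves=[
    [[0,0,0.1,0,0,0,-1],[0,0,0.2,0,0,0,-1],[0.3,0,0.2,0,0,0,-1],[0.6,0,0.2,0,0,0,-1],[0.6,0,0.2,0,0,0,-1],[0.6,0,0.15,0,0,0,-1],[0.6,0,0.15,0,0,0,-1]],
  ],
)

```text
clock: 9.03
ee_pos: [0.5715, 0.1927, 0.189]
ee_rot: [0.294, -0.114, 0.948, 0.035]
wrist_force: [-0.9, -0.1, -1.9]
width: 0.0294
```

Run:
```python
from plan import *
stat()
```

```text
t 9.03 tcp hook mm [ -6.9  -0.  189. ] tilt 0.602 F hook [-0.93  0.14 -1.91] T [-0.21  1.02  0.01] w 29.4 q [ 0.2  -0.39 -0.51  0.84  0.02 -0.03]
eye [ 15.13 152.88] y -0.05 phi 0.602
l,h [7.03 4.74] F along prong -0.32 perp 1.18
```

>>> arm_command(
  moves=[
    [[0,0,-0.05,0,0,0,-1],[0,0,-0.05,0,0,0,-1],[0,0,-0.05,0,0,0,-1]],
  ],
)

```text
clock: 9.28
ee_pos: [0.5714, 0.1927, 0.1897]
ee_rot: [0.294, -0.114, 0.948, 0.035]
wrist_force: [-0.3, -0.4, -2.4]
width: 0.0292
```

Run:
```python
from plan import *
stat()
```

```text
t 9.28 tcp hook mm [-7.100e+00 -1.000e-01  1.897e+02] tilt 0.602 F hook [-0.38 -0.36 -2.41] T [-0.28  1.08 -0.01] w 29.2 q [ 0.2  -0.39 -0.51  0.84  0.02 -0.03]
eye [ 14.98 153.57] y -0.06 phi 0.602
l,h [7.3  5.39] F along prong -0.15 perp 0.45
```

>>> arm_command(
  moves=[
    [[0,0,-0.05,0,0,0,-1],[0,0,-0.05,0,0,0,-1],[0,0,-0.05,0,0,0,-1]],
  ],
)

```text
clock: 9.53
ee_pos: [0.5711, 0.1926, 0.1898]
ee_rot: [0.294, -0.114, 0.948, 0.035]
wrist_force: [1.0, 0.7, -3.6]
width: 0.0292
```

Run:
```python
from plan import *
stat()
```

```text
t 9.53 tcp hook mm [-7.400e+00 -1.000e-01  1.898e+02] tilt 0.602 F hook [ 1.14  0.48 -3.65] T [-0.22  0.95  0.  ] w 29.2 q [ 0.2  -0.39 -0.51  0.85  0.02 -0.03]
eye [ 14.68 153.74] y -0.07 phi 0.602
l,h [7.15 5.7 ] F along prong 0.4 perp -1.42
```

>>> arm_command(
  moves=[
    [[0,0,-0.05,0,0,0,-1],[0,0,-0.05,0,0,0,-1],[0,0,-0.05,0,0,0,-1]],
  ],
)

```text
clock: 9.78
ee_pos: [0.5709, 0.1925, 0.1899]
ee_rot: [0.294, -0.114, 0.948, 0.035]
wrist_force: [4.0, 1.8, -5.7]
width: 0.029
```

Run:
```python
from plan import *
stat()
```

```text
t 9.78 tcp hook mm [-7.600e+00 -1.000e-01  1.899e+02] tilt 0.602 F hook [ 4.29  0.77 -5.67] T [-0.17  0.67  0.01] w 29.0 q [ 0.2  -0.39 -0.51  0.85  0.02 -0.03]
eye [ 14.49 153.82] y -0.1 phi 0.602
l,h [7.04 5.87] F along prong 1.86 perp -4.88
```

Both touches give contact at h≈5.6, at l=7 and l=13. The slope is therefore 0.60 and the plate is square to it. The barb channel is h 3.6–5.6, so I'll ride at 4.6. Backing off and advancing.

>>> arm_command(
  moves=[
    [[0,0,0.1,0,0,0,-1],[0,0,0.15,0,0,0,-1],[-0.3,0,0.15,0,0,0,-1],[-0.6,0,0.15,0,0,0,-1],[-0.8,0,0.13,0,0,0,-1],[-0.8,0,0.13,0,0,0,-1],[-0.8,0,0.13,0,0,0,-1]],
  ],
)

```text
clock: 10.37
ee_pos: [0.5784, 0.1944, 0.194]
ee_rot: [0.295, -0.114, 0.948, 0.035]
wrist_force: [-0.2, -0.5, -3.0]
width: 0.0294
```

Run:
```python
from plan import *
stat(); row(P(18,4.6),.6)
```

```text
t 10.37 tcp hook mm [ 1.00e-01 -1.00e-01  1.94e+02] tilt 0.602 F hook [-0.28 -0.47 -3.01] T [-0.29  1.02  0.03] w 29.4 q [ 0.2  -0.37 -0.49  0.85  0.02 -0.03]
eye [ 22.18 157.89] y -0.08 phi 0.602
l,h [15.68  4.89] F along prong -0.41 perp -0.09
[-0.24  0.01  0.03] [0.001 0.002 0.003]
```

>>> arm_command(
  moves=[
    [[-0.08,0,0.02,0,0,0,-1],[-0.15,0,0.03,0,0,0,-1],[-0.15,0,0.03,0,0,0,-1]],
  ],
)

```text
clock: 10.62
ee_pos: [0.5798, 0.1947, 0.1946]
ee_rot: [0.295, -0.114, 0.948, 0.035]
wrist_force: [0.5, 0.4, -3.0]
width: 0.0288
```

Run:
```python
from plan import *
stat(); row(P(18.5,4.6),.6)
```

```text
t 10.62 tcp hook mm [ 1.600e+00 -1.000e-01  1.946e+02] tilt 0.603 F hook [ 0.63  0.31 -2.98] T [-0.27  1.01 -0.01] w 28.8 q [ 0.2  -0.37 -0.49  0.85  0.02 -0.03]
eye [ 23.69 158.54] y -0.07 phi 0.603
l,h [17.29  4.58] F along prong 0.36 perp -0.59
[-0.13  0.01 -0.  ] [0.001 0.003 0.003]
```

>>> arm_command(
  moves=[
    [[-0.08,0,0,0,0,0,-1],[-0.15,0,0.01,0,0,0,-1],[-0.15,0,0.01,0,0,0,-1]],
  ],
)

```text
clock: 10.87
ee_pos: [0.5813, 0.1951, 0.1956]
ee_rot: [0.295, -0.114, 0.948, 0.035]
wrist_force: [-0.3, 0.2, -2.6]
width: 0.0294
```

Run:
```python
from plan import *
stat(); row(P(20,4.6),.6)
```

```text
t 10.87 tcp hook mm [ 3.100e+00 -1.000e-01  1.956e+02] tilt 0.603 F hook [-0.26  0.25 -2.62] T [-0.19  0.98  0.01] w 29.4 q [ 0.2  -0.36 -0.48  0.85  0.02 -0.03]
eye [ 25.17 159.52] y -0.07 phi 0.603
l,h [19.07  4.54] F along prong -0.17 perp 0.21
[-0.11  0.01 -0.01] [0.001 0.003 0.003]
```

>>> arm_command(
  moves=[
    [[-0.08,0,0,0,0,0,-1],[-0.16,0,0,0,0,0,-1],[-0.16,0,0,0,0,0,-1]],
  ],
)

```text
clock: 11.12
ee_pos: [0.5828, 0.1954, 0.1967]
ee_rot: [0.295, -0.114, 0.948, 0.035]
wrist_force: [-0.0, 0.2, -2.0]
width: 0.0289
```

Run:
```python
from plan import *
stat(); row(P(22,4.6),.6)
```

```text
t 11.12 tcp hook mm [ 4.600e+00 -1.000e-01  1.967e+02] tilt 0.603 F hook [ 0.02  0.23 -2.04] T [-0.25  1.03 -0.03] w 28.9 q [ 0.2  -0.36 -0.48  0.85  0.02 -0.03]
eye [ 26.73 160.68] y -0.09 phi 0.603
l,h [21.01  4.63] F along prong 0.39 perp 0.53
[-0.11  0.01  0.  ] [0.001 0.003 0.002]
```

>>> arm_command(
  moves=[
    [[-0.08,0,0,0,0,0,-1],[-0.16,0,0,0,0,0,-1],[-0.16,0,0,0,0,0,-1]],
  ],
)

```text
clock: 11.37
ee_pos: [0.5842, 0.1958, 0.1979]
ee_rot: [0.295, -0.114, 0.948, 0.035]
wrist_force: [0.5, -0.3, -2.7]
width: 0.0295
```

Run:
```python
from plan import *
stat(); row(P(24,4.6),.6)
```

```text
t 11.37 tcp hook mm [ 6.100e+00 -1.000e-01  1.979e+02] tilt 0.604 F hook [ 0.39 -0.41 -2.65] T [-0.24  1.04  0.01] w 29.5 q [ 0.2  -0.35 -0.47  0.85  0.02 -0.03]
eye [ 28.28 161.85] y -0.07 phi 0.604
l,h [22.95  4.71] F along prong 0.35 perp -0.18
[-0.12  0.01  0.01] [0.001 0.004 0.002]
```

>>> arm_command(
  moves=[
    [[-0.08,0,0.01,0,0,0,-1],[-0.16,0,0.02,0,0,0,-1],[-0.16,0,0.02,0,0,0,-1]],
  ],
)

```text
clock: 11.62
ee_pos: [0.5859, 0.1961, 0.1989]
ee_rot: [0.295, -0.114, 0.948, 0.035]
wrist_force: [-0.7, 0.4, -1.9]
width: 0.0289
```

Run:
```python
from plan import *
stat(); row(P(26,4.6),.6)
```

```text
t 11.62 tcp hook mm [ 7.800e+00 -1.000e-01  1.989e+02] tilt 0.604 F hook [-0.56  0.51 -1.94] T [-0.31  0.99 -0.01] w 28.9 q [ 0.2  -0.35 -0.47  0.85  0.02 -0.03]
eye [ 29.95 162.85] y -0.14 phi 0.604
l,h [24.9  4.6] F along prong -0.03 perp 0.94
[-0.13  0.01  0.  ] [0.001 0.004 0.002]
```

>>> arm_command(
  moves=[
    [[-0.08,0,0.01,0,0,0,-1],[-0.16,0,0.01,0,0,0,-1],[-0.16,0,0.01,0,0,0,-1]],
  ],
)

```text
clock: 11.87
ee_pos: [0.5874, 0.1965, 0.2]
ee_rot: [0.296, -0.114, 0.948, 0.035]
wrist_force: [-0.1, 0.4, -3.9]
width: 0.0292
```

Run:
```python
from plan import *
stat(); row(P(28,4.6),.6)
```

```text
t 11.87 tcp hook mm [ 9.4e+00 -1.0e-01  2.0e+02] tilt 0.605 F hook [ 0.01  0.38 -3.91] T [-0.22  1.   -0.03] w 29.2 q [ 0.2  -0.35 -0.46  0.85  0.02 -0.03]
eye [ 31.58 163.94] y -0.14 phi 0.605
l,h [26.85  4.58] F along prong -0.68 perp -1.01
[-0.13  0.01 -0.  ] [0.001 0.005 0.002]
```

>>> arm_command(
  moves=[
    [[-0.08,0,0.01,0,0,0,-1],[-0.16,0,0.01,0,0,0,-1],[-0.16,0,0.01,0,0,0,-1]],
  ],
)

```text
clock: 12.12
ee_pos: [0.589, 0.1969, 0.201]
ee_rot: [0.296, -0.114, 0.948, 0.035]
wrist_force: [-0.3, 0.1, -2.6]
width: 0.0289
```

Run:
```python
from plan import *
stat(); row(P(30,4.6),.6)
```

```text
t 12.12 tcp hook mm [ 1.10e+01 -1.00e-01  2.01e+02] tilt 0.605 F hook [-0.22  0.19 -2.61] T [-0.22  1.05  0.01] w 28.9 q [ 0.2  -0.34 -0.46  0.85  0.02 -0.03]
eye [ 33.16 164.99] y -0.12 phi 0.605
l,h [28.75  4.55] F along prong -0.13 perp 0.19
[-0.15  0.01 -0.  ] [0.001 0.005 0.003]
```

The eye is past the barb tip with no contact force. I'll keep going off the prong's end.

>>> arm_command(
  moves=[
    [[-0.12,0,0.01,0,0,0,-1],[-0.24,0,0.02,0,0,0,-1],[-0.36,0,0.03,0,0,0,-1],[-0.48,0,0.04,0,0,0,-1],[-0.48,0,0.04,0,0,0,-1]],
  ],
)

```text
clock: 12.53
ee_pos: [0.5934, 0.1979, 0.2038]
ee_rot: [0.296, -0.114, 0.948, 0.035]
wrist_force: [0.2, 0.6, -2.4]
width: 0.0291
```

Run:
```python
from plan import *
stat(); row(P(54,4.0),.6)
```

```text
t 12.53 tcp hook mm [ 1.550e+01 -1.000e-01  2.038e+02] tilt 0.606 F hook [ 0.37  0.56 -2.38] T [-0.23  0.98  0.04] w 29.1 q [ 0.21 -0.33 -0.45  0.85  0.02 -0.03]
eye [ 37.74 167.79] y -0.13 phi 0.606
l,h [34.11  4.28] F along prong 0.49 perp 0.05
[-2.01  0.01  0.04] [0.001 0.006 0.002]
```

>>> arm_command(
  moves=[
    [[-0.25,0,0.01,0,0,0,-1],[-0.5,0,0.02,0,0,0,-1],[-0.75,0,0.03,0,0,0,-1],[-1,0,0.04,0,0,0,-1],[-1.4,0,0.04,0,0,0,-1],[-1.8,0,0.04,0,0,0,-1],[-2.3,0,0,0,0,0,-1],[-3,0,-0.1,0,0,0,-1],[-3.5,0,-0.3,0,0,0,-1],[-3.5,0,-0.3,0,0,0,-1]],
  ],
)

```text
clock: 13.37
ee_pos: [0.6213, 0.2047, 0.2286]
ee_rot: [0.298, -0.114, 0.947, 0.035]
wrist_force: [0.6, 0.0, -1.9]
width: 0.029
```

Run:
```python
from plan import *
stat()
for n,r in (("scene",(300,200,460,345)),("top",(150,130,310,290))):
    f=imaging.grab_frame(n); cv2.imwrite(f"pics/{n}6.png",cv2.convertScaleAbs(cv2.resize(f["frame"][r[1]:r[3],r[0]:r[2],::-1],None,fx=3.5,fy=3.5,interpolation=cv2.INTER_CUBIC),alpha=1.7))
```

```text
t 13.37 tcp hook mm [ 4.430e+01 -1.000e-01  2.286e+02] tilt 0.609 F hook [ 0.59 -0.1  -1.88] T [-0.16  0.94 -0.03] w 29.0 q [ 0.21 -0.26 -0.34  0.88  0.02 -0.03]
eye [ 66.61 192.71] y -0.15 phi 0.609
l,h [72.01  8.55] F along prong 0.95 perp 0.34
```

View pics/scene6.png

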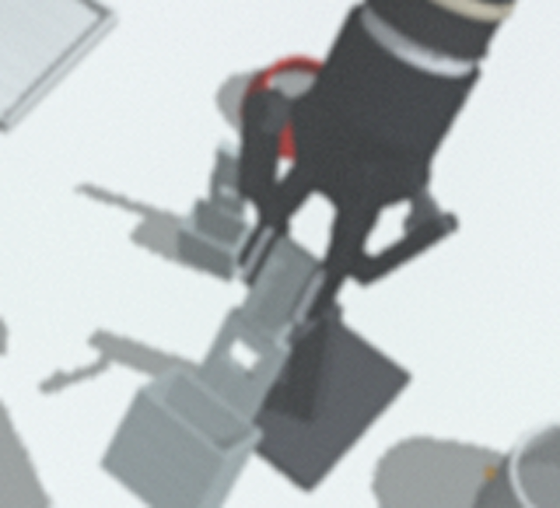

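View pics/top6.png

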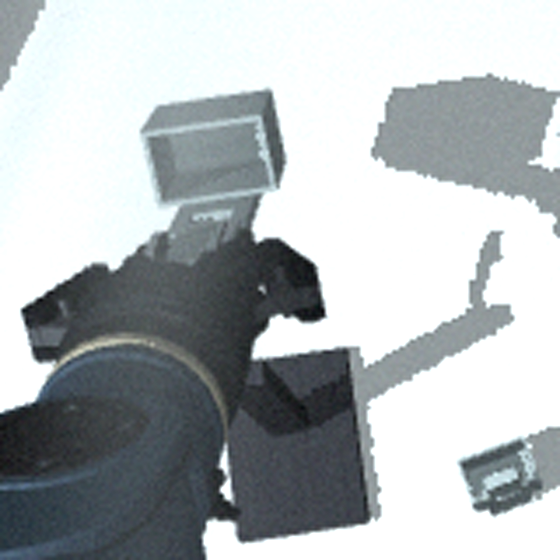

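The catcher is free: its eye is empty at scene crop (243,352), and the hook and neighbours are undisturbed. Next I'll lift, move aside, bring it upright and carry it to the tray.

Run:
```python
from plan import *
p,Rc=pose()
def r(w,R): print((Rc.inv().apply(np.array(w)-p)*100).round(1),(Rc.inv()*R).as_rotvec().round(3))
print(p)
Rt=toolR(.607)
r((.615,.20,.285),Rt); r((.60,.10,.29),Rt)
for k,(w,t,y) in enumerate((((.59,.04,.29),.45,.24),((.58,-.03,.29),.3,.26),((.57,-.1,.285),.15,.28),((.5554,-.1959,.28),0,.30))): r(w,toolR(t,y))
f=imaging.grab_frame("top")
print("mug",onz(f,(330,170),.09),"small",onz(f,(292,265),.05),"herb",onz(f,(498,318),.11))
```

```text
[0.62005844 0.20446907 0.2268878 ]
[-2.8 -0.3 -5.1] [ 0.001 -0.001  0.003]
[ 0.  -9.7 -7.7] [ 0.001 -0.001  0.003]
[  2.  -15.3  -9.1] [-0.001  0.156  0.   ]
[  4.2 -21.8 -10.6] [-0.01   0.306 -0.018]
[  6.6 -28.4 -11.6] [-0.016  0.456 -0.037]
[ 10.  -37.4 -13.3] [-0.019  0.606 -0.058]
mug [ 7.40656699e-01 -6.40744106e-04  9.00000000e-02] small [0.54436161 0.06042994 0.05      ] herb [ 0.46856957 -0.34189311  0.11      ]
```

>>> arm_command(
  moves=[
    [[-1.4,-0.2,-2.5,0,0,0,-1],[-2.8,-0.3,-5.1,0,0,0,-1],[-2,-3,-6,0,0,0,-1],[-1,-6,-7,0,0,0,-1],[0,-9.7,-7.7,0,0,0,-1],[1,-12.5,-8.4,0,0.08,0,-1],[2,-15.3,-9.1,0,0.156,0,-1],[3,-18.5,-9.8,-0.005,0.23,-0.01,-1],[4.2,-21.8,-10.6,-0.01,0.306,-0.018,-1],[5.4,-25,-11.1,-0.013,0.38,-0.028,-1],[6.6,-28.4,-11.6,-0.016,0.456,-0.037,-1],[7.7,-31,-12.2,-0.017,0.5,-0.045,-1],[8.9,-34,-12.8,-0.018,0.55,-0.05,-1],[10,-37.4,-13.3,-0.019,0.606,-0.058,-1],[10,-37.4,-13.3,-0.019,0.606,-0.058,-1],[10,-37.4,-13.3,-0.019,0.606,-0.058,-1],[10,-37.4,-13.3,-0.019,0.606,-0.058,-1],[10,-37.4,-13.3,-0.019,0.606,-0.058,-1]],
  ],
)

```text
clock: 15.02
ee_pos: [0.5552, -0.1956, 0.2798]
ee_rot: [0.0, -0.15, 0.989, -0.0]
wrist_force: [0.8, 0.5, -1.9]
width: 0.0288
```

```bash
cat >> plan.py <<'E'
def tr(w,tilt=0,y=.30):
    p,Rc=pose(); show(); print(p.round(4)); print((Rc.inv().apply(np.array(w)-p)*100).round(2),(Rc.inv()*toolR(tilt,y)).as_rotvec().round(3))
E
python3 - <<'E'
from plan import *
tr((.5554,-.1959,.15))
for n,r in (("scene",(240,120,400,270)),("top",(340,180,500,330))):
    f=imaging.grab_frame(n); cv2.imwrite(f"pics/{n}7.png",cv2.convertScaleAbs(cv2.resize(f["frame"][r[1]:r[3],r[0]:r[2],::-1],None,fx=3.5,fy=3.5,interpolation=cv2.INTER_CUBIC),alpha=1.6))
E
```

```text
t 15.02 tcp hook mm [-114.1 -373.7  279.8] tilt 0.001 F hook [ 0.86  0.3  -1.88] T [-0.04  0.04  0.03] w 28.8 q [-0.45  0.24  0.41  1.74 -0.   -0.75]
[ 0.5552 -0.1956  0.2798]
[ 0.   -0.02 12.98] [-0.001  0.001  0.001]
```

View pics/scene7.png

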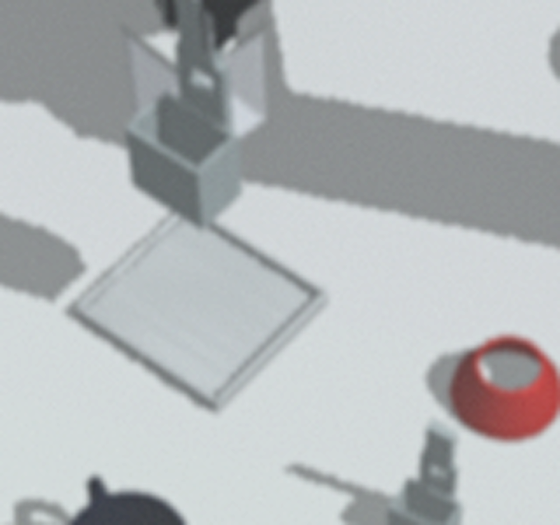

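View pics/top7.png

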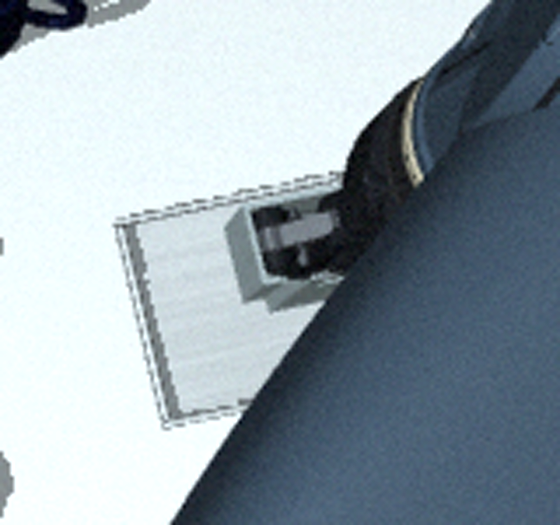

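The catcher is upright over the tray, with the views consistent with tray centre after parallax. Descending to just above the floor.

>>> arm_command(
  moves=[
    [[0,0,2,0,0,0,-1],[0,0,4,0,0,0,-1],[0,0,6,0,0,0,-1],[0,0,8,0,0,0,-1],[0,0,10,0,0,0,-1],[0,0,11.5,0,0,0,-1],[0,0,12.5,0,0,0,-1],[0,0,13.1,0,0,0,-1],[0,0,13.1,0,0,0,-1],[0,0,13.1,0,0,0,-1]],
  ],
)

```text
clock: 15.95
ee_pos: [0.5556, -0.1952, 0.1501]
ee_rot: [0.001, -0.15, 0.989, -0.001]
wrist_force: [1.0, -0.7, -3.0]
width: 0.0291
```

Run:
```python
from plan import *
tr((.5554,-.1959,.142))
for n,r in (("scene",(240,120,400,270)),("top",(340,180,500,330))):
    f=imaging.grab_frame(n); cv2.imwrite(f"pics/{n}8.png",cv2.convertScaleAbs(cv2.resize(f["frame"][r[1]:r[3],r[0]:r[2],::-1],None,fx=3.5,fy=3.5,interpolation=cv2.INTER_CUBIC),alpha=1.6))
```

```text
t 15.95 tcp hook mm [-113.7 -373.4  150.1] tilt 0.002 F hook [ 0.82 -0.91 -3.  ] T [ 0.01  0.   -0.03] w 29.1 q [-0.45  0.21  0.11  1.47 -0.   -0.75]
[ 0.5556 -0.1952  0.1501]
[ 0.04 -0.06  0.81] [-0.002  0.002  0.002]
```

View pics/scene8.png

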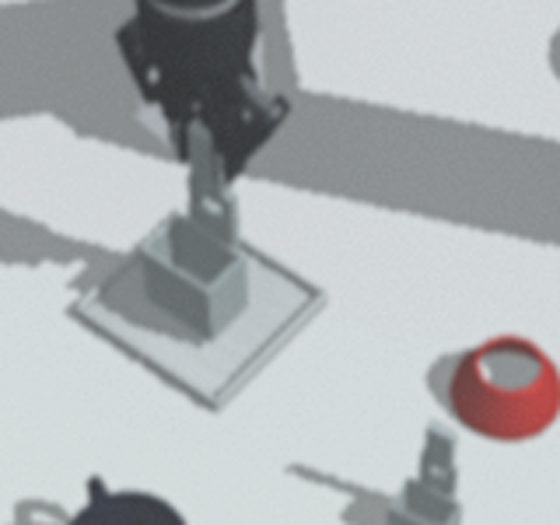

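It is well centred and about 10 mm up. Lowering by feel.

>>> arm_command(
  moves=[
    [[0,0,0.2,0,0,0,-1],[0,0,0.4,0,0,0,-1],[0,0,0.6,0,0,0,-1],[0,0,0.8,0,0,0,-1],[0,0,0.9,0,0,0,-1],[0,0,0.9,0,0,0,-1]],
  ],
)

```text
clock: 16.55
ee_pos: [0.5559, -0.1957, 0.1414]
ee_rot: [0.001, -0.15, 0.989, -0.001]
wrist_force: [-0.3, -0.8, -3.7]
width: 0.0292
```

Run:
```python
from plan import *
show()
```

```text
t 16.55 tcp hook mm [-113.4 -373.9  141.4] tilt 0.003 F hook [-0.48 -0.72 -3.72] T [ 0.04  0.   -0.01] w 29.2 q [-0.45  0.21  0.1   1.46 -0.   -0.75]
```

>>> arm_command(
  moves=[
    [[0,0,0.04,0,0,0,-1],[0,0,0.08,0,0,0,-1],[0,0,0.08,0,0,0,-1]],
  ],
)

```text
clock: 16.8
ee_pos: [0.5558, -0.1956, 0.1404]
ee_rot: [0.001, -0.15, 0.989, -0.001]
wrist_force: [0.1, -0.4, -1.4]
width: 0.0291
```

Run:
```python
from plan import *
show()
```

```text
t 16.8 tcp hook mm [-113.5 -373.8  140.4] tilt 0.002 F hook [ 0.02 -0.45 -1.42] T [-0.07  0.06 -0.03] w 29.1 q [-0.45  0.21  0.1   1.45 -0.   -0.75]
```

>>> arm_command(
  moves=[
    [[0,0,0.04,0,0,0,-1],[0,0,0.08,0,0,0,-1],[0,0,0.08,0,0,0,-1]],
  ],
)

```text
clock: 17.05
ee_pos: [0.5558, -0.1956, 0.1395]
ee_rot: [0.001, -0.15, 0.989, -0.001]
wrist_force: [0.1, -0.3, -2.2]
width: 0.0289
```

Run:
```python
from plan import *
show()
```

```text
t 17.05 tcp hook mm [-113.5 -373.8  139.5] tilt 0.002 F hook [ 0.07 -0.28 -2.16] T [ 0.01  0.03 -0.05] w 28.9 q [-0.45  0.21  0.09  1.45 -0.   -0.75]
```

>>> arm_command(
  moves=[
    [[0,0,0.04,0,0,0,-1],[0,0,0.08,0,0,0,-1],[0,0,0.08,0,0,0,-1]],
  ],
)

```text
clock: 17.3
ee_pos: [0.5558, -0.1956, 0.1386]
ee_rot: [0.001, -0.15, 0.989, -0.001]
wrist_force: [-1.0, -0.3, -2.6]
width: 0.0292
```

Run:
```python
from plan import *
show()
```

```text
t 17.3 tcp hook mm [-113.5 -373.8  138.6] tilt 0.002 F hook [-1.02 -0.05 -2.57] T [-0.02  0.06  0.03] w 29.2 q [-0.45  0.21  0.09  1.45 -0.   -0.75]
```

>>> arm_command(
  moves=[
    [[0,0,0.03,0,0,0,-1],[0,0,0.06,0,0,0,-1],[0,0,0.06,0,0,0,-1]],
  ],
)

```text
clock: 17.55
ee_pos: [0.5557, -0.1956, 0.138]
ee_rot: [0.001, -0.15, 0.989, -0.001]
wrist_force: [0.5, 0.0, -1.6]
width: 0.0292
```

Run:
```python
from plan import *
show()
```

```text
t 17.55 tcp hook mm [-113.6 -373.8  138. ] tilt 0.002 F hook [ 0.51 -0.09 -1.55] T [ 0.01  0.04 -0.03] w 29.2 q [-0.45  0.21  0.09  1.45 -0.   -0.75]
```

>>> arm_command(
  moves=[
    [[0,0,0.03,0,0,0,-1],[0,0,0.06,0,0,0,-1],[0,0,0.06,0,0,0,-1]],
  ],
)

```text
clock: 17.8
ee_pos: [0.5558, -0.1956, 0.1379]
ee_rot: [0.001, -0.15, 0.989, -0.001]
wrist_force: [-0.8, 0.4, -0.6]
width: 0.0291
```

Run:
```python
from plan import *
show()
```

```text
t 17.8 tcp hook mm [-113.5 -373.8  137.9] tilt 0.003 F hook [-0.63  0.59 -0.61] T [ 0.11  0.22 -0.04] w 29.1 q [-0.45  0.21  0.09  1.45 -0.   -0.75]
```

>>> arm_command(
  moves=[
    [[0,0,0.03,0,0,0,-1],[0,0,0.03,0,0,0,-1],[0,0,0.03,0,0,0,-1]],
  ],
)

```text
clock: 18.05
ee_pos: [0.5559, -0.1956, 0.138]
ee_rot: [0.002, -0.15, 0.989, -0.001]
wrist_force: [-1.0, 0.8, -0.3]
width: 0.0292
```

Run:
```python
from plan import *
show()
```

```text
t 18.05 tcp hook mm [-113.4 -373.8  138. ] tilt 0.003 F hook [-0.76  0.98 -0.28] T [0.15 0.27 0.01] w 29.2 q [-0.45  0.21  0.09  1.45 -0.   -0.75]
```

The floor now supports it. Opening gradually.

>>> arm_command(
  moves=[
    [[0,0,0,0,0,0,-0.28],[0,0,0,0,0,0,-0.25],[0,0,0,0,0,0,-0.2],[0,0,0,0,0,0,-0.1],[0,0,0,0,0,0,0.1],[0,0,0,0,0,0,0.3],[0,0,0,0,0,0,0.5],[0,0,0,0,0,0,0.5],[0,0,0,0,0,0,0.5]],
  ],
)

```text
clock: 18.8
ee_pos: [0.5559, -0.1956, 0.1379]
ee_rot: [0.001, -0.15, 0.989, -0.001]
wrist_force: [0.1, 0.0, 0.5]
width: 0.0643
```

Run:
```python
from plan import *
show()
for n,r in (("scene",(240,120,400,270)),):
    f=imaging.grab_frame(n); cv2.imwrite(f"pics/{n}9.png",cv2.convertScaleAbs(cv2.resize(f["frame"][r[1]:r[3],r[0]:r[2],::-1],None,fx=3.5,fy=3.5,interpolation=cv2.INTER_CUBIC),alpha=1.6))
```

```text
t 18.8 tcp hook mm [-113.4 -373.8  137.9] tilt 0.003 F hook [0.13 0.01 0.51] T [-0.02  0.06 -0.03] w 64.3 q [-0.45  0.21  0.09  1.45 -0.   -0.75]
```

View pics/scene9.png

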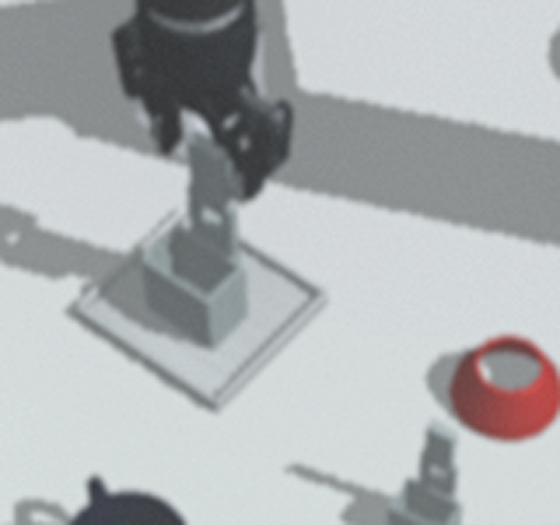

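Released, standing, and no force. Retreating straight up.

>>> arm_command(
  moves=[
    [[0,0,-0.5,0,0,0,0.6],[0,0,-1.5,0,0,0,0.6],[0,0,-3,0,0,0,0.6],[0,0,-5,0,0,0,0.6],[0,0,-7,0,0,0,0.6],[0,0,-9,0,0,0,0.6],[0,0,-11,0,0,0,0.6],[3,0,-13,0,0,0,0.6],[7,0,-13,0,0,0,0.6],[11,0,-13,0,0,0,0.6],[15,0,-13,0,0,0,0.6],[15,0,-13,0,0,0,0.6],[15,0,-13,0,0,0,0.6]],
  ],
)

```text
clock: 19.93
ee_pos: [0.411, -0.2405, 0.269]
ee_rot: [0.002, -0.149, 0.989, -0.002]
wrist_force: [0.0, -0.3, 0.3]
width: 0.0687
```

Run:
```python
from plan import *
show()
f=imaging.grab_frame("scene"); cv2.imwrite("pics/scene10.png",cv2.convertScaleAbs(f["frame"][:,:,::-1],alpha=1.5))
f=imaging.grab_frame("top"); cv2.imwrite("pics/top10.png",cv2.convertScaleAbs(f["frame"][:,:,::-1],alpha=1.5))
```

```text
t 19.93 tcp hook mm [-264.8 -383.4  269. ] tilt 0.004 F hook [-0.04 -0.29  0.25] T [-0.02 -0.04 -0.04] w 68.7 q [-0.67 -0.07  0.06  1.69  0.   -0.97]
```

View pics/scene10.png

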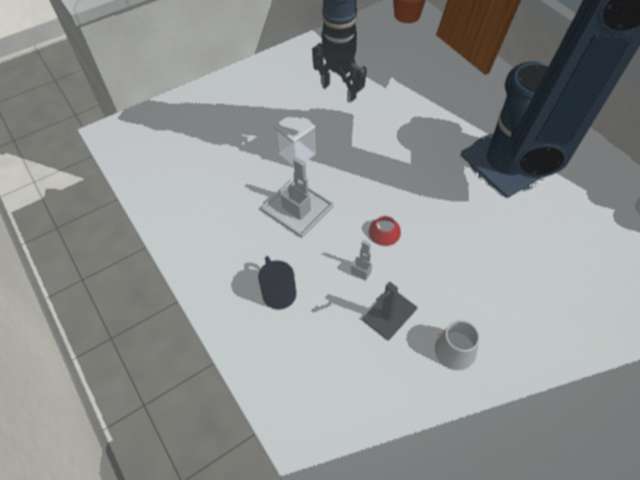

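View pics/top10.png

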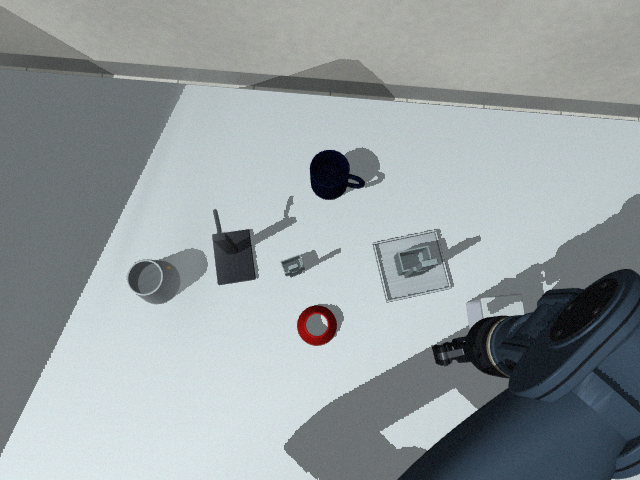

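The catcher stands upright near the tray's middle, at top (415,262) and scene (297,195). The mug, pot base, jar gripper, herb keeper and small catcher sit at their first pixels, the hook is empty, and the arm is clear. Handing in.

Run:
```python
from cell import job
print(job.sign_off())
```

```text
the job is handed in; nothing more can be done
None
```

The larger catcher is off the hook and standing upright near the middle of the tray. I let go of it and handed the job in at about 20 s.

- **Off the hook:** I raised it to mid-window and tipped it back 0.60 rad. Two light touches against the prong, up to about 5.5 N, confirmed the slope. The eye then came out over the barb with only force noise of about 1 N.
- **Setting down:** I lowered it by feel until the tray floor took the weight, then opened the fingers slowly. The wrist force was near zero afterwards.
- **Last checks:** Both views show the hook empty and the arm clear. By eye, the mug, pot base, jar gripper, herb keeper and small catcher have not moved.
- **What disagreed:** The two cameras differed by 3–6 mm on the tray's position, so I averaged them. The felt prong contact was about 1.2 mm off my vision estimate, and I corrected for that. The arm crept slightly when holding while tipped, so I re-measured before each step.

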